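Draw a counted batch of copper specimens for the microscope

TASK

Stand the steel dish on the table under the open end of the dispenser's lanes, then draw the sprung slide out until its pointer is level with the flag-shaped clip on the rule, and keep it there for a second while the released copper slugs roll into the dish. Ease the slide back fully home without letting it snap, then set the dish with its slugs level in the middle of the black stage plate and let go. The slugs that the slide still holds back must stay in their lanes; do not touch any slug, and leave the jar and the stand of tubes where they are.

Things in the scene. Friction and masses are not known exactly. Their poses are not given: they have to be found in the camera images.
- dispenser: Fixed bench dispenser, turned only about z. Origin: on the table. In its axes (mm): three open lanes, 18 wide, at x +30, 0, -30, fall at 25 degrees along y from +60 to the lip at -45. Sides at x +-53, foot y +5 to +75, top z 135. A rule bar (y +64, 16 wide, top z 40) runs out on the -x side to x -230. A gate blade, part of the slide, crosses the lanes at y 0 and holds a slug in each.
- lip (a point): Middle of the lanes' open lower edge, 60 mm above the table (54 mm clear below; nothing of the dispenser is under the lanes at dispenser y below +5). Axes as the dispenser. Slugs roll off towards -y and land 20 to 50 mm beyond the lip: a dish whose middle is 20 mm beyond it (-y), level with it in x and turned like the dispenser, catches them all.
- slide (a joint): How far the sprung gate slide is drawn out along the dispenser's -x, in m: 0 = fully home, 0.092 = stop. The spring pulls it home with 2.4 N at 0 and 0.6 N more per 10 mm; let go, it snaps back. The lane at x +30 is open from about 0.025, the middle one from about 0.055, the last from about 0.085.
- pull_tab (a point): Middle of the top edge (z 105 mm) of the slide's black upright pull plate: 10 thick (x), 56 wide (y), 68 tall; at home at dispenser (-100, 0). Axes as the dispenser. Behind it (+x) a gap of 42 mm to the dispenser's side is open from above, down to a 12 mm wide rod with its top at z 47; shut fingers let down there can draw the plate by its back, or it can be pinched.
- pointer (a point): Tip of the small steel pointer that sticks out from the pull plate towards +y over the rule, 50 mm above the table; 60 mm to +y of the plate's middle; moves with the slide. At home at dispenser x -100.
- flag_clip: The mark: steel clip on the rule with an upright triangular flag (43 mm tall, 26 wide, point down). Origin: its middle, on the rule's top, 40 mm above the table; axes as the dispenser. It sits at about 34 or 64 mm of slide travel: at 34 only slug1 is released, at 64 slug1 and slug2. The pointer is at the mark when both have the same x in the dispenser's axes.
- round_clip: The other clip on the rule, low, with a round button (14 mm tall). It is not the mark. Origin as for the flag clip.
- slug1: Copper slug, a solid round bar end 20 mm in diameter and 16 long, 45 g, lying along x in the lane at dispenser x +30 against the gate. Origin: its centre. It rolls.
- slug2: As slug1, in the middle lane (dispenser x 0).
- slug3: As slug1, in the lane at dispenser x -30, next to the pull. It always stays.
- dish: Loose open steel dish, 130 (x) by 90 (y) by 32 mm tall, walls 4 mm, about 0.2 kg, empty. Origin: centre of its underside. On its -y wall stands an upright grip plate 40 wide (x), 10 thick (dish y -51 to -41), reaching 80 mm above the underside. Gripped across its thickness from above, it lifts the dish level.
- stage: Fixed black square microscope stage plate, 170 by 170 mm, top at 20 mm, flat, with a thin circle drawn on it. Origin: on the table under its middle.
- stage_top (a point): Middle of the stage plate's top face, 20 mm above the table.
- jar: Bystander: small closed jar, 48 mm in diameter, 70 tall; origin under its middle.
- tube_stand: Bystander: brass stand 80 by 60 mm with five upright copper tubes, up to 107 mm tall; origin under its middle.
Not all that is in view belongs to the job. There is more than one size of the dish; the one meant has the size given above.

How it is judged:
By the outcome, as a careful person would: the job done as asked, in the order asked, and still so for the second after the job is handed in, with the robot touching nothing.
It also fails if it takes over 72 s, if anything falls off the work surface, if the arm or the gripper's body presses on something with over 40 N, if the wrist force passes 120 N, or if a joint passes its speed limit or range.

ROBOT

A 6-joint arm with a two-finger parallel gripper is mounted at the origin on the work surface. World frame = base frame: x ahead of the robot, y to its left, z up, the work surface at z = 0. Lengths are in m, angles in rad, forces in N, time in s.
With the tool pointing down it reaches from about 0.25 to 0.775 m from the base axis. Payload 4 kg.
Tool frame: the origin (TCP) lies midway between the tips of the shut fingers; the grasp point (between the pads) lies 19 mm behind it (robot.tcp_to_grasp is the distance from the TCP to the grasp point, in m); x points along the fingers, y is the direction in which the jaws open and shut, and the axes are right-handed (so a half turn about x gives the same grasp; the last joint's range is limited). The gripper opens to 94 mm and grips with 3 to 60 N. Pads are 16 mm wide; open, the fingers measure 119 mm over their backs; the gripper's body (75 mm by 177 mm) begins 78 mm behind the grasp point.
Start: joints at [1.074, 0.087, 1.371, -0, 1.684, -0.103], TCP at [0.211, 0.508, 0.206] pointing down, gripper open.
Joint ranges: [-3.1, 3.1], [-0.76, 2.03], [0.27, 2.55], [-1.08, 4.22], [0.17, 2.65], [-2.57, 2.57]. Speed limits (rad/s): [2.79, 2.79, 3.14, 3.14, 3.14, 3.14].

INTERFACE

Orientations are given as [roll, pitch, yaw] about the fixed x, y, z axes, in that order (R = Rz(yaw) Ry(pitch) Rx(roll)).
In Python, from bench import robot gives the robot as it stands.
- The arm moves only by the tool send_rows, never from a script. Its argument "increments" is a list of rows, each a list of 5 numbers: the opening, from -1 (shut) to 1 (fully open), so that 0 is half open, then the shift along the tool's x, y, z in m, then the turn about the tool's x in rad. In form: [[hand, tx, ty, tz, roll], ...]. A call has 1 to 5 rows; each row is the pose to reach, as a shift and turn from the pose commanded when the call began, along the tool's axes at that moment; what a row does not reach only later rows make up. A row lasts 1/12 s, in which the tool goes at most 41.7 mm and 7.16 degrees, less where a joint would pass 70% of its speed; a pose out of reach is approached as far as the arm can. A call with a gripper value outside its range is refused whole. The fingers move at their own pace and stop on an object; the grip force is fixed at half the most. Time passes only in rows, so rows that repeat a pose let the fingers close. It gives the time, the measured TCP pose, the force and the opening at its end, in the units of the state.
- robot.get_obs(): the state, without advancing time (a new reading comes with each control period).
- robot.snapshot(name): name is "side" or "top"; returns a dict with "image" (384x512x3 uint8, red, green, blue), "intrinsics" (3x3 intrinsics, pixels), "world_from_camera" (4x4, takes a point from camera to world coordinates). Camera axes: x right, y down, z forward; pixel columns grow to the right and rows downward; lengths in m; the calibration is good to about 2 mm. A picture is of the moment at which its call begins. There is no depth.
- robot.close_job(): hands the job in, once; it reports no verdict.
The state is a dict: "time": time; "joint_positions": joint angles; "qvel": joint speeds; "joint_torque": joint torques, N m; "tool_pos": TCP position; "ee_rot": TCP orientation; "wrist_force": force on the tool from outside, world axes, zero at the start; "wrist_torque": the same for the moment, N m; "width": finger opening in m.
Only numpy, scipy, OpenCV 4.12 (cv2) and the standard library are available. Lean on these libraries where they do the work, as an engineer would, in place of code of your own. Each camera call takes 0.05 s, during which the arm holds its last target.

## Working session

There is one attempt and no reset: what is moved stays moved. The work goes in short steps, Python scripts to look and compute and a tool call to move; the robot and the scene stay as the last step left them, time stands still between calls to the robot, and variables do not carry over. Pictures are saved under pics/ and viewed, and the job is handed in when it is done.

Besides the shell and the picture viewer there is one more tool, called after "Request:" as name(argument=value, ...), one argument or row to a line, values as JSON. send_rows: Moves the arm, as the interface text tells. Its arguments: {"type":"object","properties":{"increments":{"type":"array"}},"required":["increments"]}

```bash
ls; mkdir -p pics; cat > h.py <<'E'
import numpy as np,cv2,sys
sys.path.insert(0,'.')
def snap(robot,n,f):
    s=robot.snapshot(n); cv2.imwrite('pics/'+f+'.png',s['image'][:,:,::-1]); np.savez('pics/'+f+'.npz',**s); return s
def load(f): return np.load('pics/'+f+'.npz')
def ray(s,u,v,z):
    K=s['intrinsics'];T=s['world_from_camera']
    d=T[:3,:3]@np.linalg.solve(K,[u,v,1.]);o=T[:3,3]
    return o+d*(z-o[2])/d[2]
def proj(s,p):
    T=s['world_from_camera'];c=T[:3,:3].T@(np.array(p)-T[:3,3]);q=s['intrinsics']@c;return q[:2]/q[2]
E
python3 - <<'E'
from h import *
from bench import robot
for n in('side','top'):
    s=snap(robot,n,n+'0');print(s['intrinsics'],s['world_from_camera'])
    cv2.imwrite('pics/%s0b.png'%n,cv2.resize(s['image'][:,:,::-1],(800,600),interpolation=cv2.INTER_CUBIC))
print(robot.get_obs())
E
```

```text
pics
[[436.82525121   0.         249.88893727]
 [  0.         436.82525121 193.59649744]
 [  0.           0.           1.        ]] [[ 0.84420435 -0.37763485  0.3804089   0.09494626]
 [-0.5357765  -0.5730292   0.62014601 -0.67749549]
 [-0.01620333 -0.72734411 -0.68608163  0.89372539]
 [ 0.          0.          0.          1.        ]]
[[365.02689622   0.         255.75190577]
 [  0.         365.02689622 190.86667505]
 [  0.           0.           1.        ]] [[-0.01947632 -0.99685836  0.07677294  0.48568916]
 [-0.99980918  0.01930279 -0.00300181  0.05577189]
 [ 0.00151045 -0.07681676 -0.99704408  0.98735004]
 [ 0.          0.          0.          1.        ]]
{'time': 0.1, 'joint_positions': array([ 1.07390698e+00,  8.78486904e-02,  1.37208935e+00, -4.33965080e-05,
        1.68363491e+00, -1.03101160e-01]), 'qvel': array([-0.00135125, -0.00078124, -0.00312619, -0.0014791 ,  0.0014151 ,
        0.0006881 ]), 'joint_torque': array([ 1.25537477e-03, -3.41254771e+01, -3.03300405e+01,  7.18740234e-02,
        3.05135746e-02, -9.49340847e-05]), 'tool_pos': array([0.21080498, 0.50744809, 0.20444595]), 'ee_rot': array([-1.65212133,  1.56881556, -2.04591436]), 'wrist_force': array([ 0.80383982,  0.68820066, -0.33262103]), 'wrist_torque': array([-0.04919227,  0.02944737, -0.05072703]), 'width': 0.09402267905350364}
```

View pics/side0b.png

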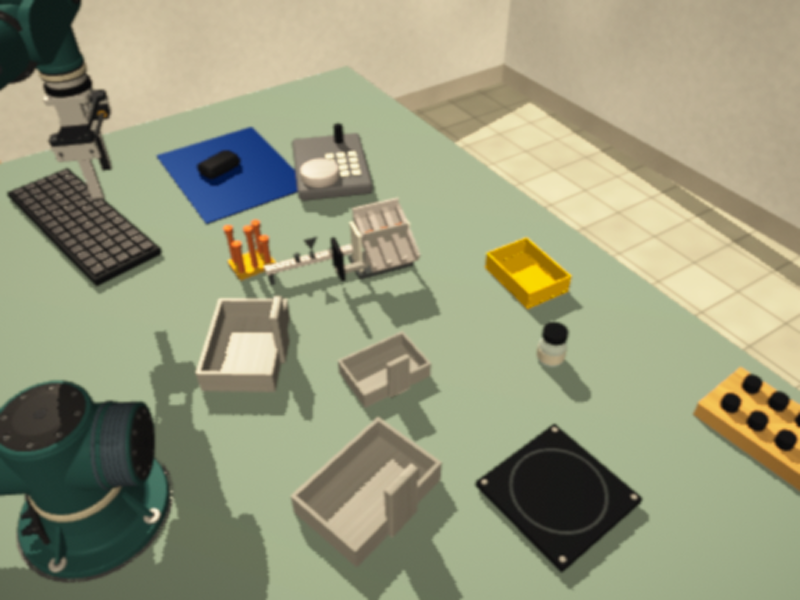

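View pics/top0b.png

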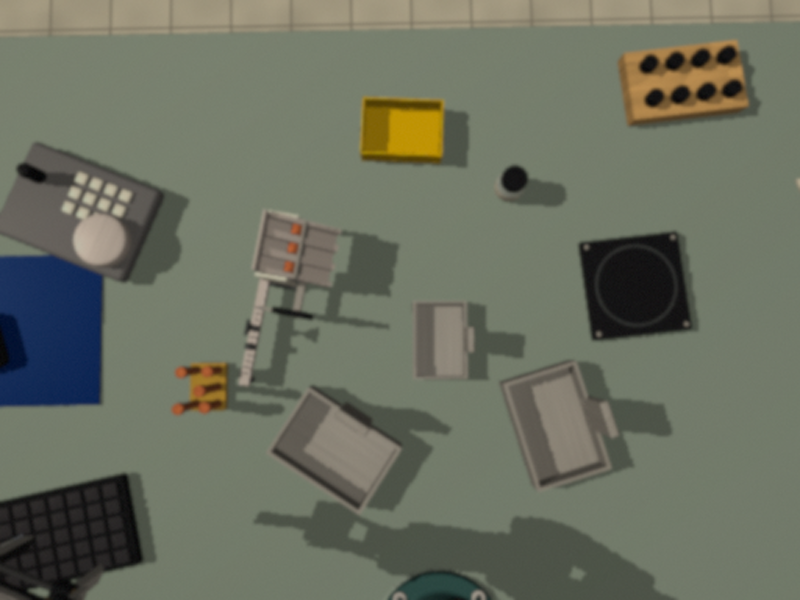

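The side view shows the dispenser at about (380,240) with its slide, rule and flag. The stage is at (560,490), and there are three dishes: the small one at (385,370) and two larger. In the top view the small dish is at (440,340), the dispenser at (295,250) and the stage at (636,286). Next I'll zoom in to measure.

```bash
python3 - <<'E'
from h import *
def crop(f,x0,y0,x1,y1,k,o):
    im=cv2.imread('pics/'+f+'.png')[y0:y1,x0:x1]; cv2.imwrite('pics/'+o+'.png',cv2.resize(im,None,fx=k,fy=k,interpolation=cv2.INTER_CUBIC))
crop('top0',110,125,310,265,4,'tc0'); crop('side0',140,115,290,270,3.8,'sc0')
crop('top0',260,140,450,220,4,'tc1')
E
```

```text
(no output)
```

View pics/tc0.png

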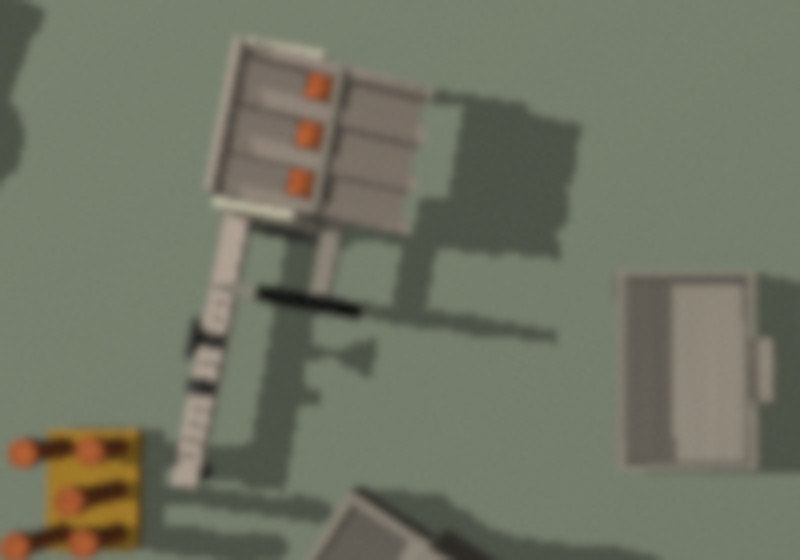

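View pics/sc0.png

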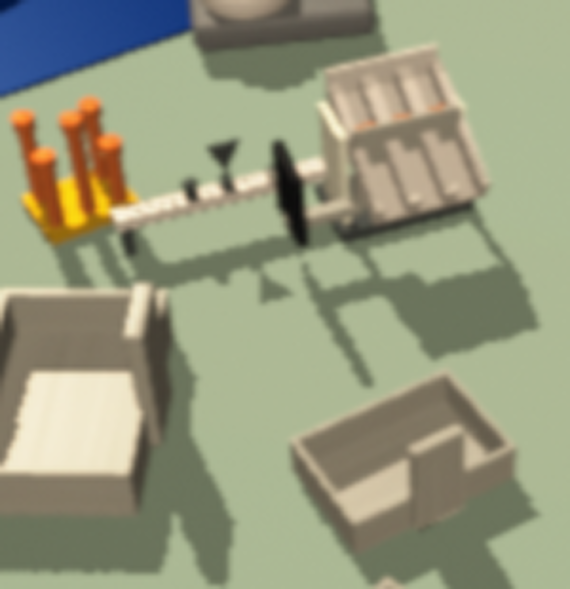

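View pics/tc1.png

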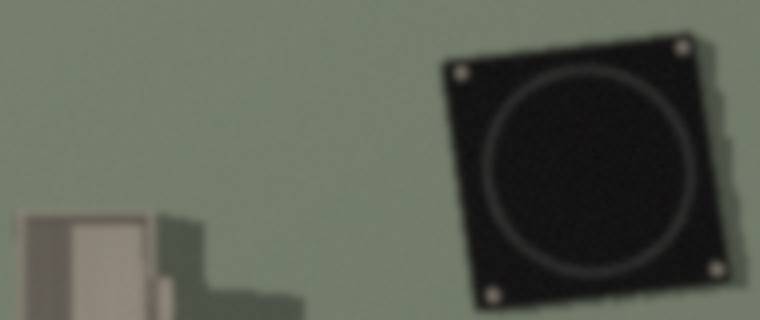

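```bash
python3 - <<'E'
from h import *
t=load('top0');s=load('side0')
T=lambda u,v,z:ray(t,110+(u+.5)/4-.5,125+(v+.5)/4-.5,z)
S=lambda u,v,z:ray(s,140+(u+.5)/3.8-.5,115+(v+.5)/3.8-.5,z)
T1=lambda u,v,z:ray(t,260+(u+.5)/4-.5,140+(v+.5)/4-.5,z)
m=lambda p:np.round(p*1000,1)[:2]
for n,a in dict(ruleN=(236,222,.04),ruleF=(185,485,.04),plA=(260,293,.105),plB=(360,311,.105),lipA=(431,95,.066),lipB=(407,233,.066),s1=(319,86,.098),s2=(309,134,.098),s3=(300,183,.098),backA=(240,40,.135),backB=(212,190,.135),flag=(207,341,.05),flagtopL=(192,340,.083),round=(203,385,.05),d1=(620,272,.032),d2=(752,274,.032),d3=(755,468,.032),d4=(619,467,.032),gp=(766,370,.08)).items(): print(n,m(T(*a)))
for n,a in dict(st1=(444,63,.02),st2=(690,34,.02),st3=(729,278,.02),st4=(477,309,.02),circ=(590,170,.02)).items(): print(n,m(T1(*a)))
for n,a in dict(ruleF=(117,216,.04),plTopA=(279,142,.105),plTopB=(300,190,.105),flagTop1=(207,143,.083),flagTop2=(240,143,.083),flagbase=(229,188,.04),round=(191,182,.05),d1=(294,442,.032),d2=(446,377,.032),d3=(515,447,.032),d4=(356,528,.032),gpA=(412,445,.08),gpB=(463,427,.08)).items(): print('S',n,m(S(*a)))
E
```

```text
ruleN [591.1 279.6]
ruleF [421.7 312.5]
plA [540.4 249.7]
plB [528.4 189.3]
lipA [667.4 148.9]
lipB [579.1 165.1]
s1 [668.  214.6]
s2 [638.2 220.9]
s3 [608.  226.6]
backA [688.9 254.6]
backB [599.7 271.2]
flag [513.7 295.9]
flagtopL [513.5 296.7]
round [485.6 298.4]
d1 [554.2  29.7]
d2 [551.2 -56.9]
d3 [424.9 -55.2]
d4 [427.3  33.1]
gp [488.1 -58.2]
st1 [ 649.6 -256.7]
st2 [ 666.1 -422.7]
st3 [ 502.1 -439.3]
st4 [ 484.9 -271.4]
circ [ 575.7 -350.9]
S ruleF [419.8 308.8]
S plTopA [537.3 245.1]
S plTopB [522.3 185.4]
S flagTop1 [501.3 301.4]
S flagTop2 [523.2 286.8]
S flagbase [510.7 290.5]
S round [483.8 302.9]
S d1 [423.2  27.9]
S d2 [545.7  22.4]
S d3 [548.9 -60. ]
S d4 [420.3 -61.1]
S gpA [468.3 -56.1]
S gpB [504.9 -61.1]
```

```bash
cat >> h.py <<'E'
from scipy.spatial.transform import Rotation as Ro
def rel(robot,target=None,jaw=None):
    """target TCP mm, jaw: world angle (deg) of tool y axis mod 180 -> tool-frame shift, roll"""
    o=robot.get_obs();R=Ro.from_euler('xyz',o['ee_rot']).as_matrix();p=o['tool_pos']*1000
    a=np.degrees(np.arctan2(R[1,1],R[0,1]))
    print('t%.2f'%o['time'],'tcp',p.round(1),'jaw',round(a,2),'w',round(o['width']*1000,1),'F',o['wrist_force'].round(1),'toolx',R[:,0].round(3),'q6',o['joint_positions'].round(2))
    if target is not None: print('shift mm',(R.T@(np.array(target)-p)).round(1))
    if jaw is not None:
        d=(jaw-a+90)%180-90   # tool x points down: roll + turns world angle -
        print('roll',round(-np.radians(d),3))
E
python3 - <<'E'
from h import *
from bench import robot
rel(robot,[488,-60,150],90-1.3)
E
```

```text
t0.10 tcp [210.8 507.4 204.4] jaw 67.44 w 94.0 F [ 0.8  0.7 -0.3] toolx [-0.001 -0.002 -1.   ] q6 [ 1.07  0.09  1.37 -0.    1.68 -0.1 ]
shift mm [  55.2 -417.5  473.7]
roll -0.371
```

Request:
send_rows(
  increments=[
    [0,0,-0.026,0.03,-0.08],
    [0,0,-0.052,0.06,-0.16],
    [0,0,-0.078,0.089,-0.24],
    [0,0,-0.105,0.119,-0.32],
    [0,0,-0.132,0.15,-0.371],
  ],
)

```text
time: 0.52
tool_pos: [0.2989, 0.3268, 0.2049]
ee_rot: [-2.33, 1.57, -2.348]
wrist_force: [0.6, -0.8, -0.5]
width: 0.0641
```

```bash
python3 - <<'E'
from h import *
from bench import robot
rel(robot,[488,-60,150],90-1.3)
E
```

```text
t0.52 tcp [298.9 326.8 204.9] jaw 88.97 w 64.1 F [ 0.6 -0.8 -0.5] toolx [-0.001 -0.001 -1.   ] q6 [ 0.7  -0.15  1.61 -0.    1.69 -0.85]
shift mm [  55.  -383.3  196.1]
roll 0.005
```

Request:
send_rows(
  increments=[
    [0,0,-0.037,0.019,0],
    [0,0,-0.074,0.038,0],
    [0,0,-0.11,0.057,0],
    [0,0,-0.147,0.076,0],
    [0,0,-0.184,0.095,0],
  ],
)

```text
time: 0.93
tool_pos: [0.3898, 0.1404, 0.2052]
ee_rot: [1.755, 1.571, 1.733]
wrist_force: [0.9, -0.0, 0.3]
width: 0.0469
```

Request:
send_rows(
  increments=[
    [0,0,-0.037,0.019,0],
    [0,0,-0.074,0.038,0],
    [0,0,-0.11,0.057,0],
    [0,0,-0.147,0.076,0],
    [0,0,-0.17,0.09,0],
  ],
)

```text
time: 1.35
tool_pos: [0.4763, -0.0332, 0.2048]
ee_rot: [-2.198, 1.57, -2.224]
wrist_force: [0.5, 0.7, -0.1]
width: 0.0471
```

Request:
send_rows(
  increments=[
    [0,0.02,0,0,0],
    [0,0.04,0,0,0],
    [0,0.05,0,0,0],
    [0,0.05,0,0,0],
  ],
)

```text
time: 1.68
tool_pos: [0.4737, -0.0294, 0.1521]
ee_rot: [2.963, 1.564, 2.94]
wrist_force: [-1.2, 0.8, -0.6]
width: 0.0469
```

```bash
python3 - <<'E'
from h import *
from bench import robot
rel(robot,[488,-60,40],90-1.3)
for n in('side','top'):
    s=snap(robot,n,n+'1')
    c=proj(s,[.488,-.06,.08]).astype(int);x=max(0,c[0]-80);y=max(0,c[1]-70)
    cv2.imwrite('pics/%s1c.png'%n,cv2.resize(s['image'][y:y+130,x:x+170,::-1],None,fx=4,fy=4,interpolation=cv2.INTER_CUBIC));print(x,y)
E
```

```text
t1.68 tcp [473.7 -29.4 152.1] jaw 88.68 w 46.9 F [-1.2  0.8 -0.6] toolx [-0.007  0.001 -1.   ] q6 [-0.18 -0.06  1.63  0.    1.58 -1.73]
shift mm [111.9 -30.4  15.8]
roll -0.0
175 159
221 147
```

View pics/side1c.png

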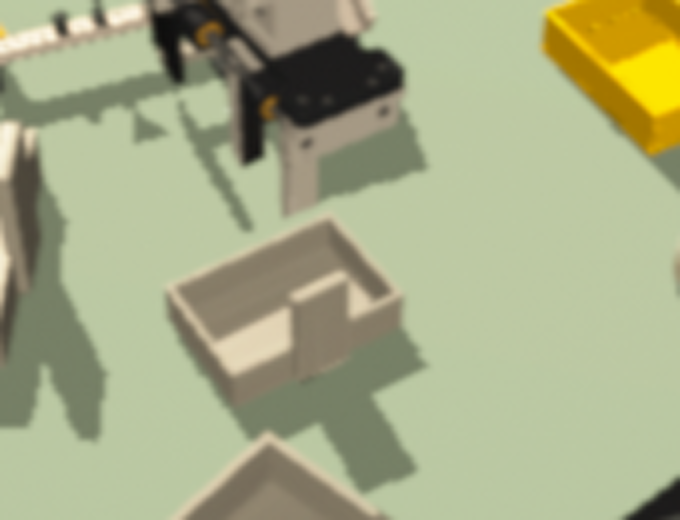

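View pics/top1c.png

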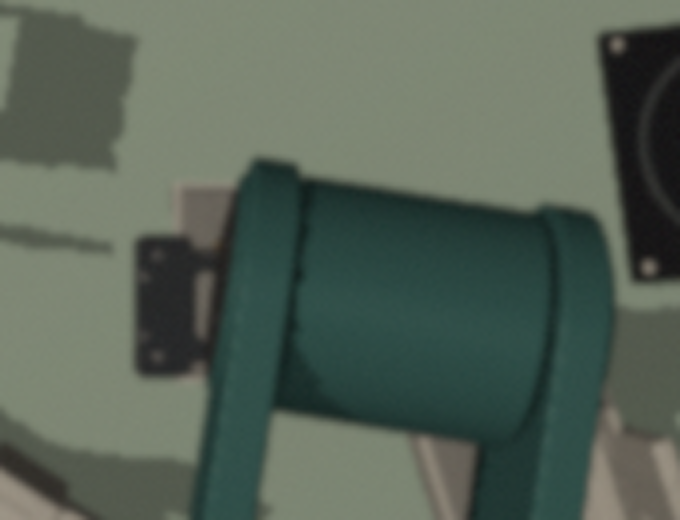

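Side view: the hand is over the dish, with the grip plate's top edge at crop (290,297)–(348,275), which agrees with y≈-0.059. Next I align over it and go down.

Request:
send_rows(
  increments=[
    [0,0,-0.015,0.008,0],
    [0,0,-0.03,0.014,0],
    [0,0.02,-0.03,0.014,0],
    [0,0.04,-0.03,0.014,0],
    [0,0.04,-0.03,0.014,0],
  ],
)

```text
time: 2.2
tool_pos: [0.4876, -0.0593, 0.1132]
ee_rot: [2.902, 1.566, 2.88]
wrist_force: [-0.1, 1.0, -0.3]
width: 0.0467
```

```bash
python3 - <<'E'
from h import *
from bench import robot
rel(robot,[487,-59,41],90-1.3)
s=snap(robot,'side','side2')
cv2.imwrite('pics/side2c.png',cv2.resize(s['image'][130:280,150:350,::-1],None,fx=4,fy=4,interpolation=cv2.INTER_CUBIC))
E
```

```text
t2.20 tcp [487.6 -59.3 113.2] jaw 88.72 w 46.7 F [-0.1  1.  -0.3] toolx [-0.004  0.001 -1.   ] q6 [-0.24 -0.    1.65  0.    1.5  -1.79]
shift mm [72.2  0.3 -0.2]
roll 0.0
```

View pics/side2c.png

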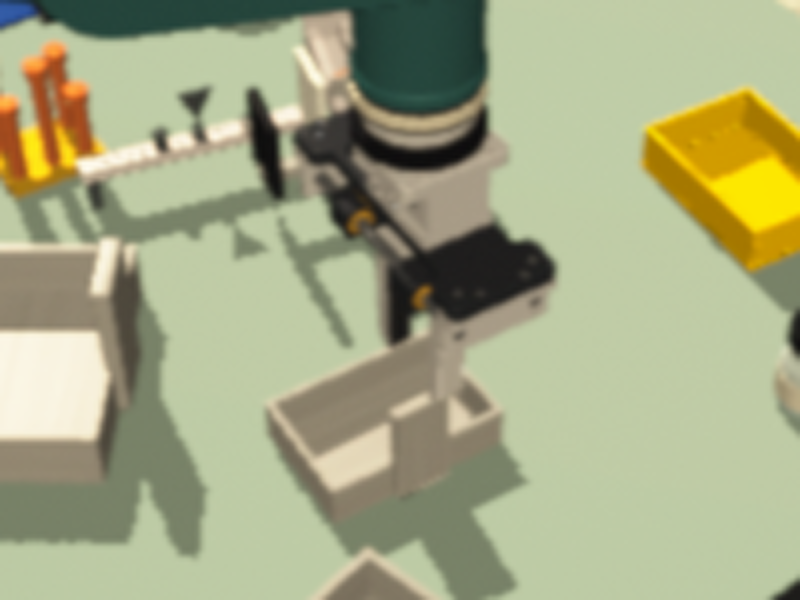

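```bash
python3 - <<'E'
from h import *
s=load('side2')
for p in ([487,-86,113],[487,-36,113],[487,-59,80],[467,-54,80],[507,-64,80]): print(p,(proj(s,np.array(p)/1e3)-[150,130])*4)
E
```

```text
[487, -86, 113] [443.94369129 388.73842911]
[487, -36, 113] [399.43569153 338.64745883]
[487, -59, 80] [420.02914344 397.55073011]
[467, -54, 80] [388.6522762  405.68334951]
[507, -64, 80] [451.14780678 389.48503498]
```

Request:
send_rows(
  increments=[
    [0,0.02,0,0,0],
    [0,0.04,0,0,0],
    [0,0.06,0,0,0],
    [0,0.072,0,0,0],
    [0,0.072,0,0,0],
  ],
)

```text
time: 2.67
tool_pos: [0.4882, -0.0593, 0.0426]
ee_rot: [2.894, 1.568, 2.872]
wrist_force: [0.5, 0.2, -0.0]
width: 0.047
```

Request:
send_rows(
  increments=[
    [-1,0,0,0,0],
    [-1,0,0,0,0],
    [-1,0,0,0,0],
    [-1,0,0,0,0],
    [-1,0,0,0,0],
  ],
)

```text
time: 3.08
tool_pos: [0.4899, -0.0601, 0.0446]
ee_rot: [-0.176, 1.569, -0.199]
wrist_force: [-0.1, -0.7, 0.8]
width: 0.0171
```

```bash
python3 - <<'E'
from h import *
from bench import robot
rel(robot,[612,95,49],90-11.2)
E
```

```text
t3.08 tcp [489.9 -60.1  44.6] jaw 88.7 w 17.1 F [-0.1 -0.7  0.8] toolx [ 0.002 -0.    -1.   ] q6 [-0.24  0.05  1.74  0.    1.35 -1.79]
shift mm [ -4.2 157.8 118.6]
roll 0.173
```

Request:
send_rows(
  increments=[
    [-1,0,0,0,0],
    [-1,0,0,0,0],
    [-1,0,0,0,0],
  ],
)

```text
time: 3.33
tool_pos: [0.4896, -0.0597, 0.0442]
ee_rot: [0.495, 1.569, 0.472]
wrist_force: [-0.0, 1.9, 3.3]
width: 0.0099
```

Request:
send_rows(
  increments=[
    [-1,-0.004,0,0,0],
    [-1,-0.008,0,0,0],
    [-1,-0.01,0,0,0],
    [-1,-0.01,0,0,0],
  ],
)

```text
time: 3.67
tool_pos: [0.4892, -0.0602, 0.0538]
ee_rot: [-0.782, 1.57, -0.805]
wrist_force: [-0.3, -0.3, -3.0]
width: 0.0097
```

```bash
python3 - <<'E'
from h import *
from bench import robot
rel(robot,[595,25,53],90-11.2)
s=snap(robot,'side','side3')
cv2.imwrite('pics/side3c.png',cv2.resize(s['image'][130:280,150:350,::-1],None,fx=4,fy=4,interpolation=cv2.INTER_CUBIC))
E
```

```text
t3.67 tcp [489.2 -60.2  53.8] jaw 88.69 w 9.7 F [-0.3 -0.3 -3. ] toolx [ 0. -0. -1.] q6 [-0.24  0.04  1.73 -0.    1.37 -1.79]
shift mm [  0.8  87.6 103.8]
roll 0.173
```

View pics/side3c.png

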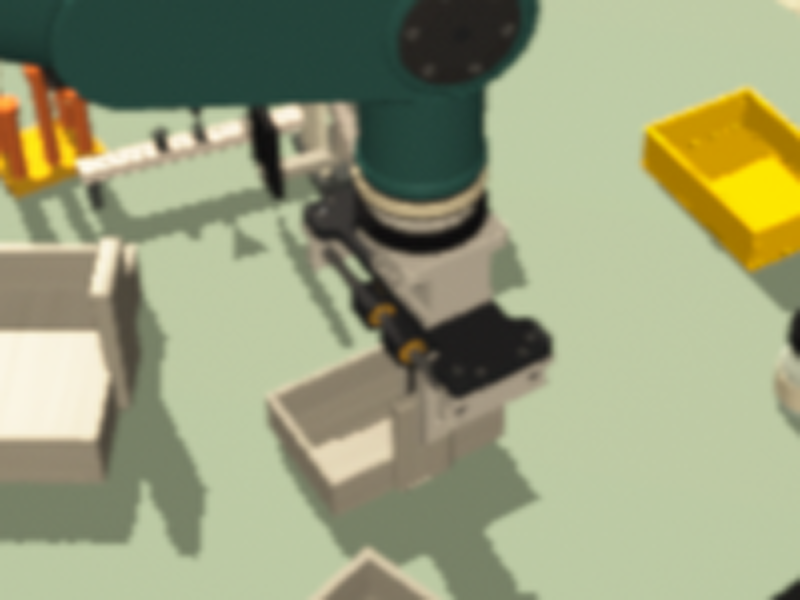

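The grip plate is held (9.7 mm opening) and the dish is lifted level by about 10 mm. Now I carry it to just in front of the lip.

Request:
send_rows(
  increments=[
    [-1,0,0.012,0.014,0.03],
    [-1,0,0.03,0.035,0.07],
    [-1,0,0.05,0.06,0.11],
    [-1,0,0.07,0.083,0.15],
    [-1,0,0.085,0.1,0.173],
  ],
)

```text
time: 4.13
tool_pos: [0.5924, 0.0241, 0.053]
ee_rot: [1.647, 1.57, 1.45]
wrist_force: [0.2, -0.4, -1.9]
width: 0.0101
```

```bash
python3 - <<'E'
from h import *
from bench import robot
rel(robot,[612.5,94.5,53],90-11.2)
for n in('side','top'):
    s=snap(robot,n,n+'4')
cv2.imwrite('pics/side4c.png',cv2.resize(load('side4')['image'][80:280,150:400,::-1],None,fx=3,fy=3,interpolation=cv2.INTER_CUBIC))
cv2.imwrite('pics/top4c.png',cv2.resize(load('top4')['image'][100:280,130:380,::-1],None,fx=3,fy=3,interpolation=cv2.INTER_CUBIC))
E
```

```text
t4.13 tcp [592.4  24.1  53. ] jaw 78.71 w 10.1 F [ 0.2 -0.4 -1.9] toolx [ 0.  0. -1.] q6 [-0.06  0.26  1.48  0.    1.4  -1.43]
shift mm [ 0. 73.  6.]
roll -0.002
```

View pics/side4c.png

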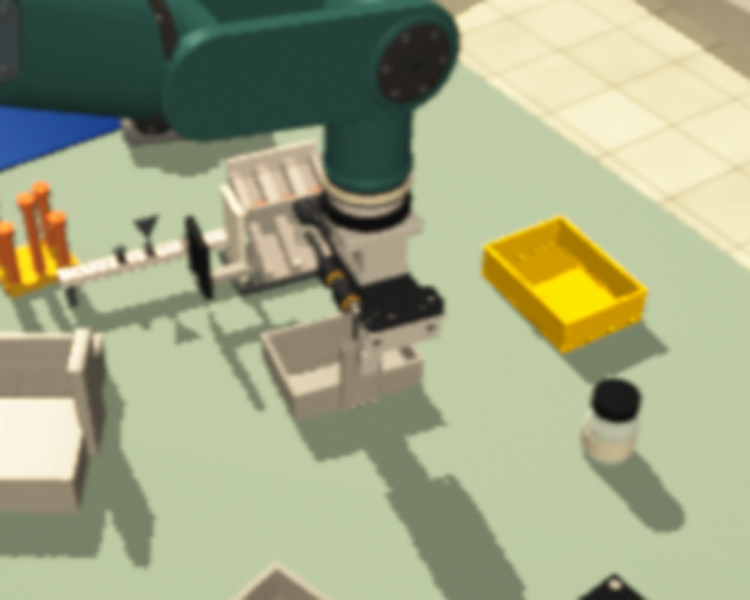

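View pics/top4c.png

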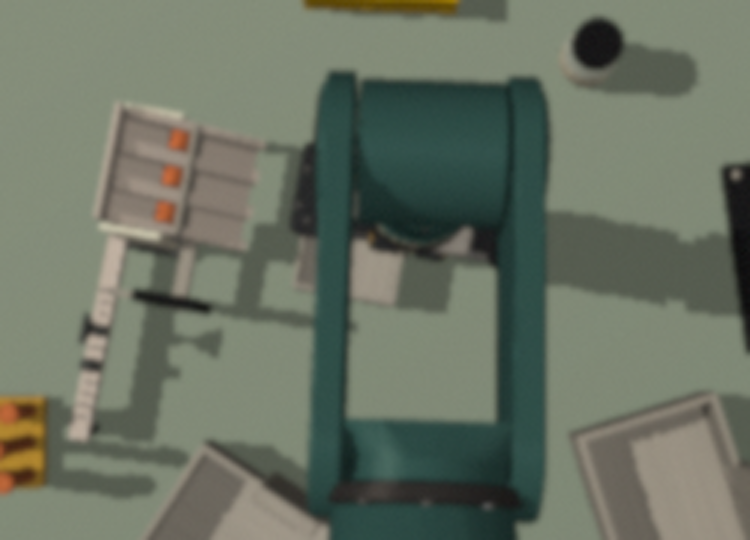

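Request:
send_rows(
  increments=[
    [-1,0,0.01,0.003,0],
    [-1,0,0.025,0.006,0],
    [-1,0,0.04,0.006,0],
    [-1,0,0.05,0.006,0],
    [-1,0,0.06,0.006,0],
  ],
)

```text
time: 4.65
tool_pos: [0.6084, 0.0818, 0.0535]
ee_rot: [2.834, 1.571, 2.639]
wrist_force: [-0.5, 0.9, -1.1]
width: 0.0098
```

Request:
send_rows(
  increments=[
    [-1,0,0.007,0,0],
    [-1,0,0.012,0,0],
    [-1,0,0.013,0,0],
  ],
)

```text
time: 4.9
tool_pos: [0.6111, 0.0942, 0.0535]
ee_rot: [1.387, 1.571, 1.192]
wrist_force: [0.3, 0.7, -1.6]
width: 0.0097
```

```bash
python3 - <<'E'
from h import *
from bench import robot
rel(robot,[612.5,94.5,44],90-11.2)
for n in('side','top'):
    s=snap(robot,n,n+'5')
cv2.imwrite('pics/side5c.png',cv2.resize(load('side5')['image'][80:230,170:370,::-1],None,fx=4,fy=4,interpolation=cv2.INTER_CUBIC))
cv2.imwrite('pics/top5c.png',cv2.resize(load('top5')['image'][110:240,130:300,::-1],None,fx=4,fy=4,interpolation=cv2.INTER_CUBIC))
E
```

```text
t4.90 tcp [611.1  94.2  53.5] jaw 78.85 w 9.7 F [ 0.3  0.7 -1.6] toolx [ 0.  0. -1.] q6 [ 0.06  0.31  1.41  0.    1.42 -1.31]
shift mm [9.5 0.6 1.3]
roll 0.001
```

View pics/side5c.png

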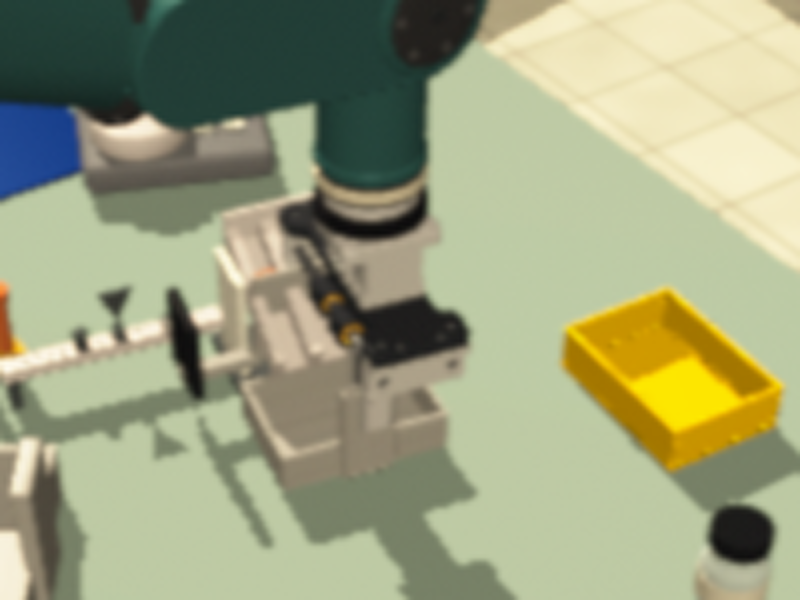

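View pics/top5c.png

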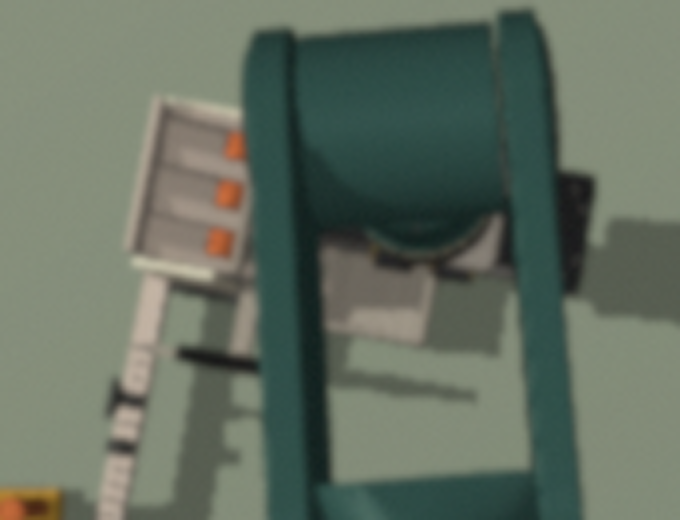

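The dish is under the lanes and square with them. I'll set it down, let go and look.

Request:
send_rows(
  increments=[
    [-1,0.003,0,0,0],
    [-1,0.006,0,0,0],
    [-1,0.009,0,0,0],
    [-1,0.01,0,0,0],
    [-1,0.01,0,0,0],
  ],
)

```text
time: 5.42
tool_pos: [0.6112, 0.0927, 0.0442]
ee_rot: [-0.586, 1.57, -0.783]
wrist_force: [-2.3, -0.8, 3.5]
width: 0.0099
```

Request:
send_rows(
  increments=[
    [-0.4,0,0,0,0],
    [-0.4,0,0,0,0],
    [-0.4,0,0,0,0],
    [-0.4,0,0,0,0],
  ],
)

```text
time: 5.75
tool_pos: [0.6111, 0.0932, 0.0433]
ee_rot: [1.778, 1.571, 1.583]
wrist_force: [0.9, -0.0, -0.0]
width: 0.0273
```

Request:
send_rows(
  increments=[
    [-0.4,-0.02,0,0,0],
    [-0.4,-0.05,0,0,0],
    [-0.4,-0.085,0,0,0],
    [-0.4,-0.12,0,0,0],
    [-0.4,-0.15,0,0,0],
  ],
)

```text
time: 6.17
tool_pos: [0.6114, 0.0933, 0.196]
ee_rot: [0.358, 1.569, 0.163]
wrist_force: [0.8, -0.0, -0.0]
width: 0.0283
```

```bash
python3 - <<'E'
from h import *
from bench import robot
ex=np.array([.9816,-.1908]);ey=np.array([.1908,.9816]);O=np.array([633.5,204])
p=O-75*ex+0*ey;print(p)
rel(robot,[*p,195],90-11.1)
for n in('side','top'):
    s=snap(robot,n,n+'6')
cv2.imwrite('pics/side6c.png',cv2.resize(load('side6')['image'][80:230,170:370,::-1],None,fx=4,fy=4,interpolation=cv2.INTER_CUBIC))
cv2.imwrite('pics/top6c.png',cv2.resize(load('top6')['image'][110:240,130:300,::-1],None,fx=4,fy=4,interpolation=cv2.INTER_CUBIC))
E
```

```text
[559.88 218.31]
t6.17 tcp [611.4  93.3 196. ] jaw 78.79 w 28.3 F [ 0.8 -0.  -0. ] toolx [ 0.002  0.    -1.   ] q6 [ 0.06  0.24  1.21  0.    1.69 -1.32]
shift mm [  0.9 112.6 -74.8]
roll -0.002
```

View pics/side6c.png

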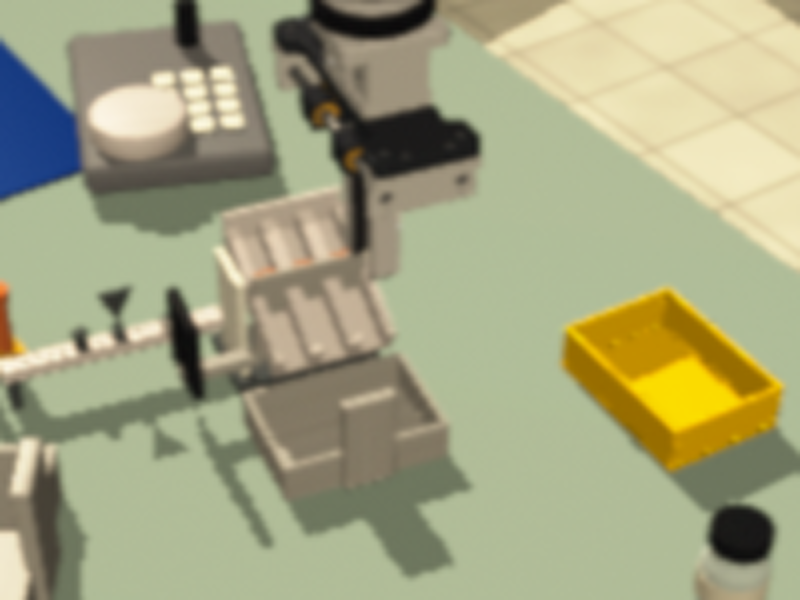

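The dish stands in front of and partly under the lip, free and square. Now I move, with the fingers shut, over the gap behind the pull plate.

Request:
send_rows(
  increments=[
    [-1,0,0.025,-0.015,0],
    [-1,0,0.05,-0.033,0],
    [-1,0,0.08,-0.053,0],
    [-1,0,0.105,-0.07,0],
    [-1,0,0.112,-0.075,0],
  ],
)

```text
time: 6.68
tool_pos: [0.557, 0.2213, 0.1921]
ee_rot: [2.799, 1.568, 2.608]
wrist_force: [0.9, 0.5, -0.5]
width: 0.0007
```

Request:
send_rows(
  increments=[
    [-1,0.02,0,0,0],
    [-1,0.04,0,0,0],
    [-1,0.06,0,0,0],
    [-1,0.06,0,0,0],
  ],
)

```text
time: 7.02
tool_pos: [0.5564, 0.2163, 0.1273]
ee_rot: [-2.626, 1.56, -2.822]
wrist_force: [-0.6, -0.9, -1.8]
width: 0.0004
```

```bash
python3 - <<'E'
from h import *
from bench import robot
rel(robot,[559.9,218.3,65],90-11.1)
for n in('side','top'):
    s=snap(robot,n,n+'7')
cv2.imwrite('pics/side7c.png',cv2.resize(load('side7')['image'][80:230,150:350,::-1],None,fx=4,fy=4,interpolation=cv2.INTER_CUBIC))
cv2.imwrite('pics/top7c.png',cv2.resize(load('top7')['image'][110:240,120:290,::-1],None,fx=4,fy=4,interpolation=cv2.INTER_CUBIC))
E
```

```text
t7.02 tcp [556.4 216.3 127.3] jaw 78.78 w 0.4 F [-0.6 -0.9 -1.8] toolx [-0.01  -0.003 -1.   ] q6 [ 0.28  0.23  1.37 -0.    1.56 -1.1 ]
shift mm [62.2  3.   3.6]
roll -0.002
```

View pics/side7c.png

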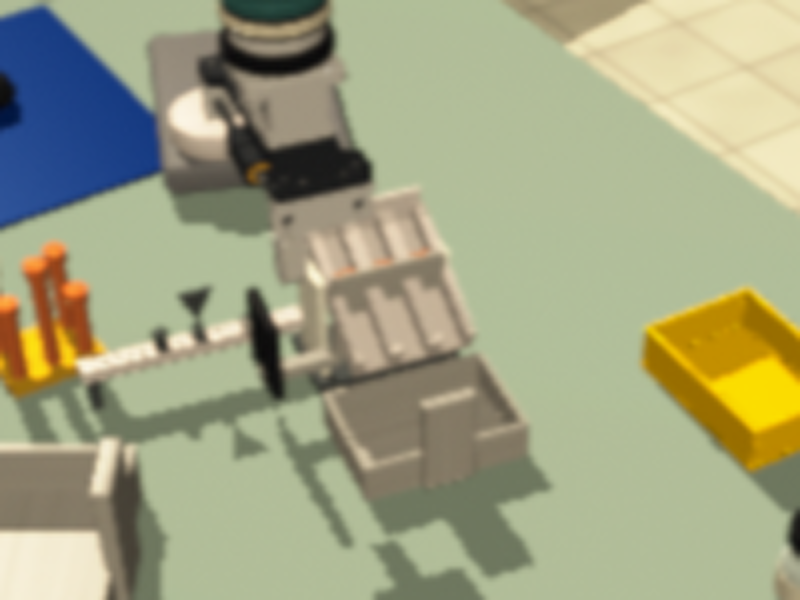

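View pics/top7c.png

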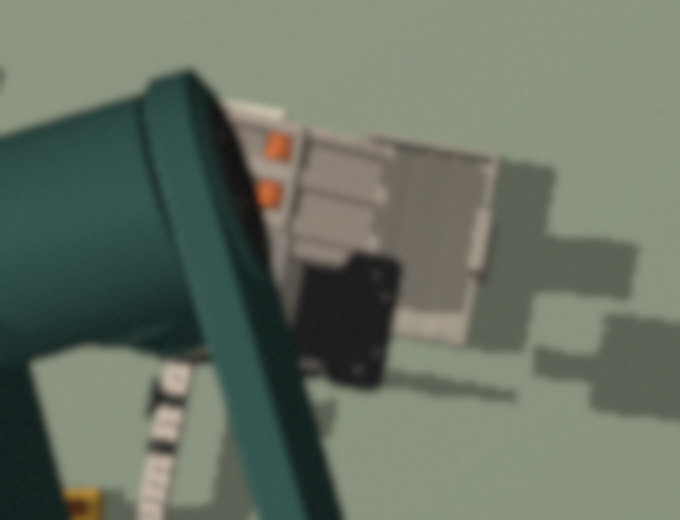

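```bash
python3 - <<'E'
from h import *
t=load('top7')
T=lambda u,v,z:ray(t,120+(u+.5)/4-.5,110+(v+.5)/4-.5,z)[:2]*1000
a,b=T(497,157,.032),T(465,345,.032);print(a,b,a-b)
l=T(395,145,.066);print('lip',l)
s=load('side7')
S=lambda u,v,z:ray(s,150+(u+.5)/4-.5,80+(v+.5)/4-.5,z)[:2]*1000
c,d=S(527,432,.032),S(370,483,.032);print(c,d,c-d)
print(S(472,340,.066),S(345,372,.066))
ey=np.array([.1908,.9816])
print('dish mid',(a+b)/2+45*ey,(c+d)/2+45*ey)
E
```

```text
[671.37575268  82.17109746] [547.09249307 105.25917922] [124.28325962 -23.08808176]
lip [673.77396749 146.24777012]
[662.91982746  72.33830275] [539.41230291  89.90382465] [123.50752454 -17.5655219 ]
[664.99598652 147.50399347] [567.49920122 168.29734421]
dish mid [617.82012287 137.88713834] [609.75206519 125.2930637 ]
```

Top view: the dish middle lies about 20 mm beyond the lip and within 2 mm sideways. The side view shows the shut fingers over the gap between the black plate (265,340) and the dispenser's side (315,320). Now down into the gap.

Request:
send_rows(
  increments=[
    [-1,0.01,0.001,0.003,0],
    [-1,0.022,0.001,0.003,0],
    [-1,0.034,0.001,0.003,0],
    [-1,0.046,0.001,0.003,0],
    [-1,0.058,0.001,0.003,0],
  ],
)

```text
time: 7.53
tool_pos: [0.5622, 0.2179, 0.074]
ee_rot: [-2.797, 1.57, -2.993]
wrist_force: [0.2, -0.4, 0.1]
width: 0.0007
```

Request:
send_rows(
  increments=[
    [-1,0.003,0,0,0],
    [-1,0.003,0,0,0],
  ],
)

```text
time: 7.7
tool_pos: [0.5612, 0.2177, 0.0702]
ee_rot: [-2.68, 1.567, -2.876]
wrist_force: [-0.3, 1.0, 0.3]
width: 0.0003
```

```bash
python3 - <<'E'
from h import *
from bench import robot
ex=np.array([.9816,-.1908]);ey=np.array([.1908,.9816]);O=np.array([633.5,204])
p=O-121*ex+0*ey;print(p)
rel(robot,[*p,65],90-11.1)
for n in('side','top'):
    s=snap(robot,n,n+'8')
cv2.imwrite('pics/side8c.png',cv2.resize(load('side8')['image'][100:220,150:310,::-1],None,fx=5,fy=5,interpolation=cv2.INTER_CUBIC))
E
```

```text
[514.7264 227.0868]
t7.70 tcp [561.2 217.7  70.2] jaw 78.78 w 0.3 F [-0.3  1.   0.3] toolx [-0.004 -0.001 -1.   ] q6 [ 0.28  0.27  1.44  0.    1.44 -1.1 ]
shift mm [  5.4   0.2 -47.4]
roll -0.002
```

View pics/side8c.png

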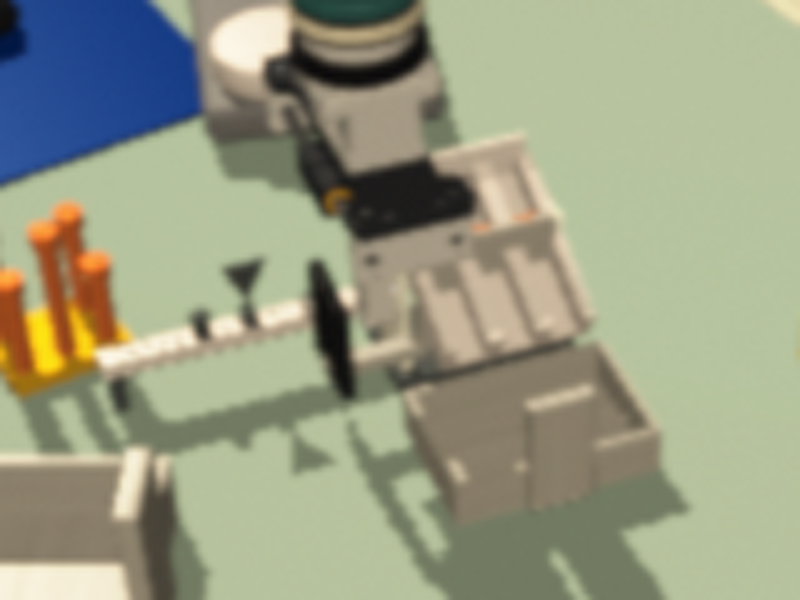

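Request:
send_rows(
  increments=[
    [-1,0.004,0,-0.005,0],
    [-1,0.004,0,-0.01,0],
    [-1,0.004,0,-0.014,0],
    [-1,0.004,0,-0.018,0],
    [-1,0.004,0,-0.022,0],
  ],
)

```text
time: 8.22
tool_pos: [0.5414, 0.2223, 0.0688]
ee_rot: [0.222, 1.568, 0.026]
wrist_force: [3.1, -1.0, -2.1]
width: 0.0004
```

```bash
python3 - <<'E'
from h import *
from bench import robot
rel(robot,[514.7,227.1,65],90-11.1)
for n in('side','top'):
    s=snap(robot,n,n+'9')
cv2.imwrite('pics/side9c.png',cv2.resize(load('side9')['image'][100:220,150:310,::-1],None,fx=5,fy=5,interpolation=cv2.INTER_CUBIC))
E
```

```text
t8.22 tcp [541.4 222.3  68.8] jaw 78.78 w 0.4 F [ 3.1 -1.  -2.1] toolx [ 0.003  0.    -1.   ] q6 [ 0.29  0.23  1.49 -0.    1.43 -1.08]
shift mm [  3.8  -0.5 -27.1]
roll -0.002
```

View pics/side9c.png

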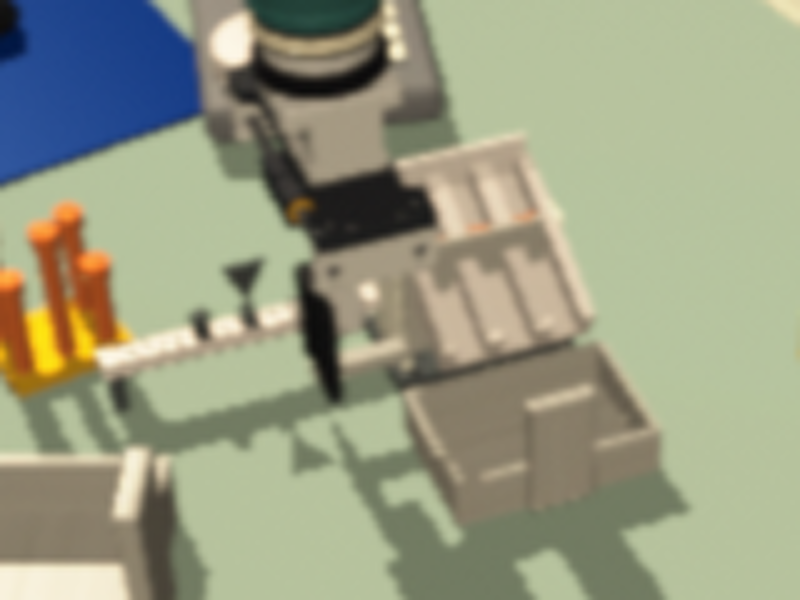

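Request:
send_rows(
  increments=[
    [-1,0,0,-0.005,0],
    [-1,0,0,-0.01,0],
    [-1,0,0,-0.015,0],
    [-1,0,0,-0.019,0],
    [-1,0,0,-0.022,0],
  ],
)

```text
time: 8.73
tool_pos: [0.5193, 0.2267, 0.0689]
ee_rot: [0.331, 1.57, 0.135]
wrist_force: [4.4, -0.5, -0.9]
width: 0.0005
```

```bash
python3 - <<'E'
from h import *
from bench import robot
rel(robot,[514.7,227.1,65],90-11.1)
for n in('side','top'):
    s=snap(robot,n,n+'10')
cv2.imwrite('pics/side10c.png',cv2.resize(load('side10')['image'][120:200,160:260,::-1],None,fx=7.5,fy=7.5,interpolation=cv2.INTER_CUBIC))
cv2.imwrite('pics/side10d.png',cv2.resize(load('side10')['image'][100:220,150:310,::-1],None,fx=5,fy=5,interpolation=cv2.INTER_CUBIC))
cv2.imwrite('pics/top10c.png',cv2.resize(load('top10')['image'][150:260,120:270,::-1],None,fx=5,fy=5,interpolation=cv2.INTER_CUBIC))
E
```

```text
t8.73 tcp [519.3 226.7  68.9] jaw 78.79 w 0.5 F [ 4.4 -0.5 -0.9] toolx [ 0.001  0.    -1.   ] q6 [ 0.31  0.19  1.53 -0.    1.42 -1.06]
shift mm [ 3.9 -0.5 -4.6]
roll -0.002
```

View pics/side10c.png

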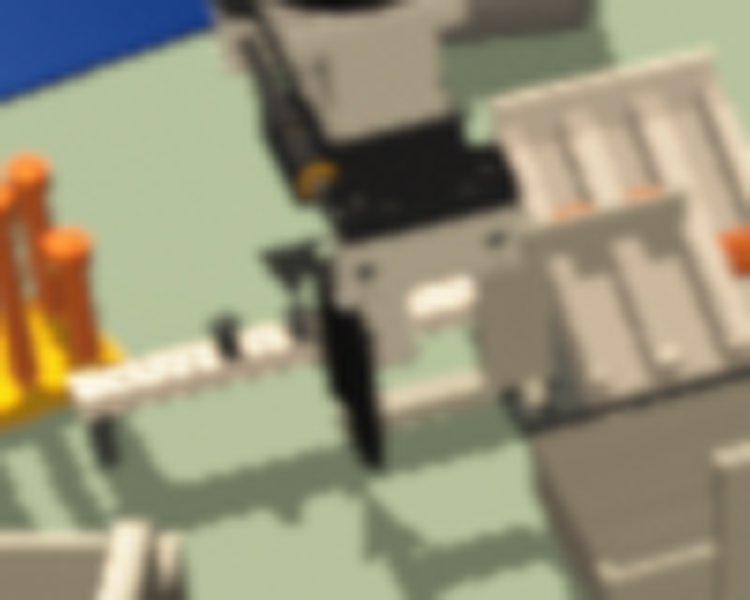

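View pics/side10d.png

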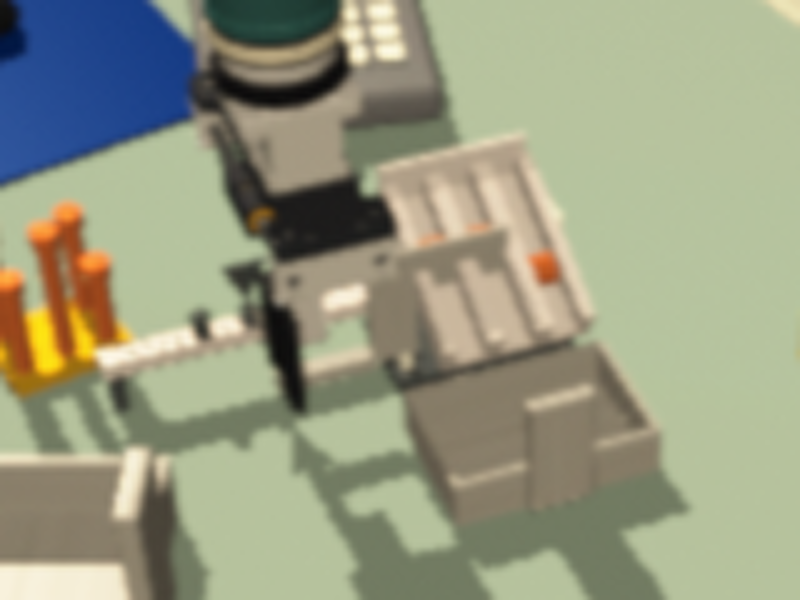

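View pics/top10c.png

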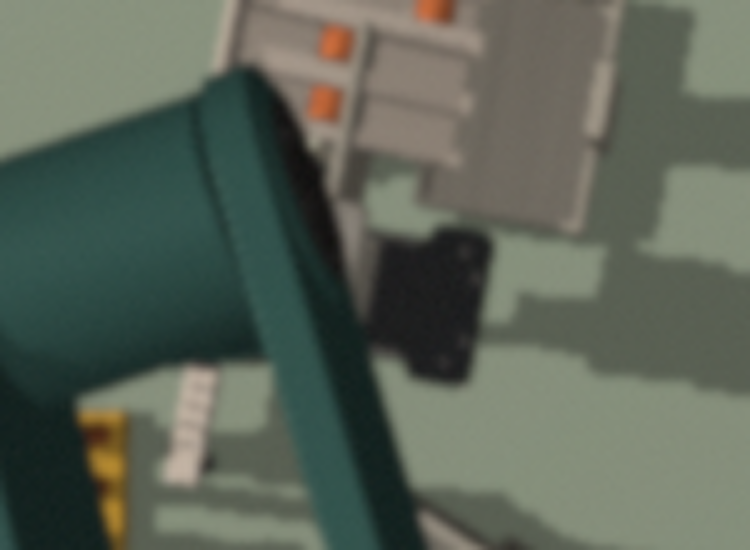

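```bash
cat > tr.py <<'E'
from h import *
ex=np.array([.9816,-.1908])
def tip(f):
    s=load(f);im=s['image'].astype(np.float32)
    g=cv2.resize(im.max(2)[150:205,190:240],None,fx=8,fy=8,interpolation=cv2.INTER_CUBIC)
    m=(g<70).astype(np.uint8)
    n,l,st,c=cv2.connectedComponentsWithStats(m)
    i=1+np.argmax(st[1:,4]*1.0)
    ys,xs=np.where(l==i)
    y=ys.max();r=xs[ys>=y-12].mean()
    u,v=190+(r+.5)/8-.5,150+(y+.5)/8-.5
    return u,v,ray(s,u,v,.037)[:2]*1000,st[i]
if __name__=='__main__':
    b=None
    for f in sys.argv[1:]:
        u,v,p,st=tip(f)
        if b is None:b=p
        print(f,round(u,2),round(v,2),p.round(1),'travel',round(-(p-b)@ex,2),'cross',round((p-b)@[.1908,.9816],2),st)
E
python3 tr.py side0 side2 side6 side7 side8 side9 side10
```

```text
side0 218.96 179.19 [526.7 200. ] travel 0.0 cross 0.0 [ 179   23   70  215 7765]
side2 236.79 188.94 [548.8 134.3] travel -34.27 cross -60.25 [  273    59   127   257 13933]
side6 218.96 179.19 [526.7 200. ] travel -0.01 cross -0.0 [ 180   24   69  214 7649]
side7 218.96 179.19 [526.7 200. ] travel -0.01 cross -0.0 [ 180   24   69  214 7626]
side8 218.93 179.06 [526.9 200.6] travel -0.09 cross 0.57 [ 180   24   68  213 7508]
side9 216.44 179.94 [518.8 201.2] travel 7.97 cross -0.33 [ 158   28   70  216 7347]
side10 209.16 181.81 [496.8 205.8] travel 30.47 cross -0.06 [  52   27  117  232 8084]
```

```bash
python3 - <<'E'
from h import *
cv2.imwrite('pics/topz.png',cv2.resize(load('top0')['image'][185:235,145:205,::-1],None,fx=12,fy=12,interpolation=cv2.INTER_CUBIC))
cv2.imwrite('pics/sidez.png',cv2.resize(load('side0')['image'][145:185,175:235,::-1],None,fx=13,fy=13,interpolation=cv2.INTER_CUBIC))
E
```

```text
(no output)
```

View pics/topz.png

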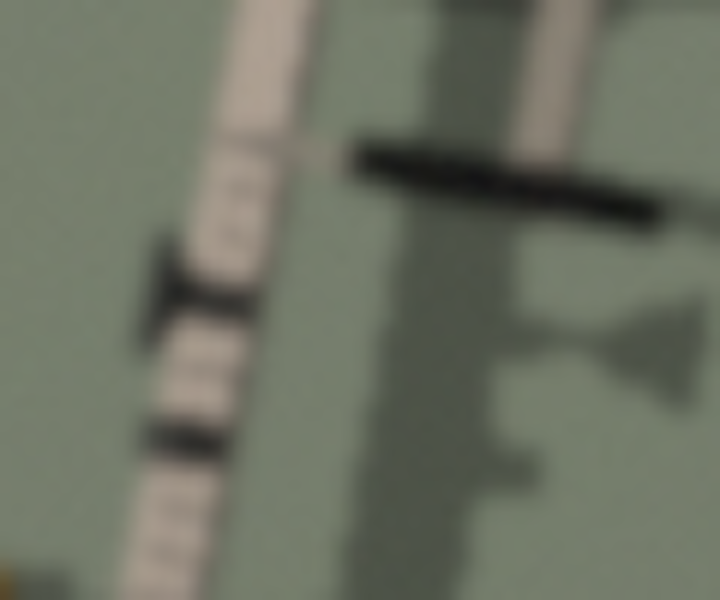

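View pics/sidez.png

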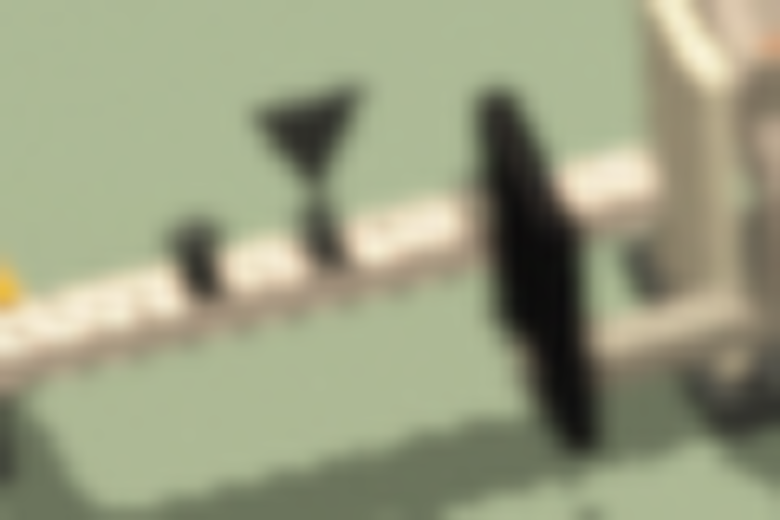

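```bash
python3 - <<'E'
from h import *
t=load('top0');s=load('side0');ex=np.array([.9816,-.1908])
T=lambda u,v,z:ray(t,145+(u+.5)/12-.5,185+(v+.5)/12-.5,z)[:2]*1000
S=lambda u,v,z:ray(s,175+(u+.5)/13-.5,145+(v+.5)/13-.5,z)[:2]*1000
p=T(255,146,.05)
for q in (T(222,297,.048),T(215,297,.048),T(155,293,.083),T(188,440,.05)): print('top from pointer',(p-q)@ex)
pm=T(507,187,.105)
for q in (T(222,297,.048),T(155,293,.083)): print('top from plate',(pm-q)@ex)
# side: plate top edge mid to flag top edge mid
a,b=S(495,98,.105),S(570,225,.105);print('plate len',np.hypot(*(a-b)))
pm=(a+b)/2
f=(S(258,118,.083)+S(362,90,.083))/2;print('side flag top',(pm-f)@ex)
print('flag apex',(pm-S(315,180,.057))@ex, (S(362,90,.083)-S(258,118,.083)))
print('side clip base front', (pm-S(330,262,.04))@ex)
E
```

```text
top from pointer 32.985715063713954
top from pointer 33.24300267645316
top from pointer 33.945087231635135
top from pointer 64.0963541710663
top from plate 32.59078711215895
top from plate 33.55015928008013
plate len 49.5591674918555
side flag top 33.86791333311235
flag apex 33.908266411825245 [25.03090033 -4.01393703]
side clip base front 34.91223011636591
```

All the estimates give 33–35 mm for the flag, so the target is 34 mm. The slide is now at 30.5 mm, so I draw it 3.5 mm further.

Request:
send_rows(
  increments=[
    [-1,0,0,-0.002,0],
    [-1,0,0,-0.0035,0],
    [-1,0,0,-0.0035,0],
  ],
)

```text
time: 9.08
tool_pos: [0.516, 0.2273, 0.0688]
ee_rot: [0.501, 1.57, 0.305]
wrist_force: [4.2, -0.6, 0.8]
width: 0.0004
```

```bash
python3 - <<'E'
from h import *
from bench import robot
rel(robot,[514.7,227.1,65],90-11.1)
snap(robot,'side','side11')
E
python3 tr.py side0 side10 side11
```

```text
t9.08 tcp [516.  227.3  68.8] jaw 78.78 w 0.4 F [ 4.2 -0.6  0.8] toolx [ 0.001  0.    -1.   ] q6 [ 0.31  0.18  1.54 -0.    1.42 -1.06]
shift mm [ 3.8 -0.5 -1.3]
roll -0.002
side0 218.96 179.19 [526.7 200. ] travel 0.0 cross 0.0 [ 179   23   70  215 7765]
side10 209.16 181.81 [496.8 205.8] travel 30.47 cross -0.06 [  52   27  117  232 8084]
side11 208.09 182.06 [493.6 206.6] travel 33.74 cross 0.1 [  52   27  109  234 8507]
```

Travel is now 33.7 mm, at the mark. I hold here for more than a second.

Request:
send_rows(
  increments=[
    [-1,0,0,0,0],
    [-1,0,0,0,0],
    [-1,0,0,0,0],
    [-1,0,0,0,0],
    [-1,0,0,0,0],
  ],
)

```text
time: 9.55
tool_pos: [0.5162, 0.2273, 0.0688]
ee_rot: [0.583, 1.57, 0.387]
wrist_force: [4.9, 0.2, 2.5]
width: 0.0002
```

Request:
send_rows(
  increments=[
    [-1,0,0,0,0],
    [-1,0,0,0,0],
    [-1,0,0,0,0],
    [-1,0,0,0,0],
    [-1,0,0,0,0],
  ],
)

```text
time: 9.97
tool_pos: [0.5161, 0.2273, 0.0688]
ee_rot: [0.567, 1.57, 0.371]
wrist_force: [3.9, -1.4, 3.0]
width: 0.0001
```

Request:
send_rows(
  increments=[
    [-1,0,0,0,0],
    [-1,0,0,0,0],
    [-1,0,0,0,0],
    [-1,0,0,0,0],
    [-1,0,0,0,0],
  ],
)

```text
time: 10.38
tool_pos: [0.5161, 0.2273, 0.0686]
ee_rot: [0.556, 1.57, 0.36]
wrist_force: [4.5, -1.4, 3.4]
width: 0.0003
```

Request:
send_rows(
  increments=[
    [-1,0,0,0,0],
    [-1,0,0,0,0],
    [-1,0,0,0,0],
  ],
)

```text
time: 10.63
tool_pos: [0.5159, 0.2273, 0.0685]
ee_rot: [0.937, 1.571, 0.741]
wrist_force: [5.1, -0.4, 3.7]
width: 0.0005
```

```bash
python3 - <<'E'
from h import *
from bench import robot
rel(robot)
snap(robot,'side','side12')
snap(robot,'top','top12')
a=cv2.resize(load('side12')['image'][100:220,150:310,::-1],None,fx=4,fy=4,interpolation=cv2.INTER_CUBIC)
cv2.imwrite('pics/side12d.png',a)
cv2.imwrite('pics/top12c.png',cv2.resize(load('top12')['image'][130:230,170:300,::-1],None,fx=5,fy=5,interpolation=cv2.INTER_CUBIC))
E
python3 tr.py side0 side11 side12
```

```text
t10.63 tcp [515.9 227.3  68.5] jaw 78.78 w 0.5 F [ 5.1 -0.4  3.7] toolx [ 0.  0. -1.] q6 [ 0.31  0.18  1.54  0.    1.42 -1.06]
side0 218.96 179.19 [526.7 200. ] travel 0.0 cross 0.0 [ 179   23   70  215 7765]
side11 208.09 182.06 [493.6 206.6] travel 33.74 cross 0.1 [  52   27  109  234 8507]
side12 208.08 182.06 [493.6 206.6] travel 33.75 cross 0.1 [  52   27  109  234 8489]
```

View pics/side12d.png

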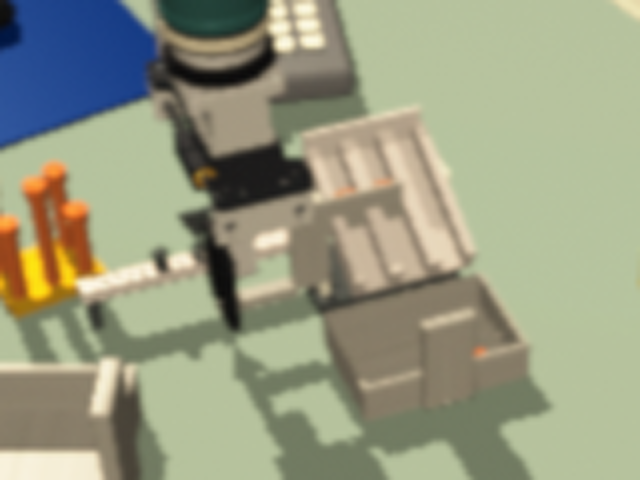

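View pics/top12c.png

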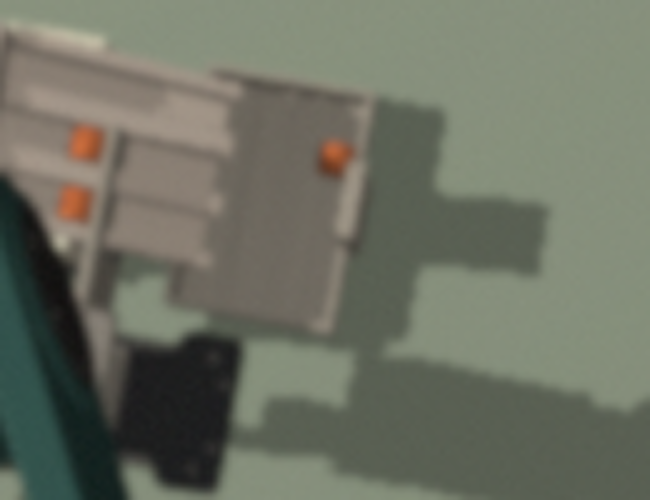

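Slug1 lies in the dish, at top-crop (335,155). Slugs 2 and 3 are still behind the gate. Now I ease the slide home slowly.

Request:
send_rows(
  increments=[
    [-1,0,0,0.002,0],
    [-1,0,0,0.004,0],
    [-1,0,0,0.006,0],
    [-1,0,0,0.0085,0],
    [-1,0,0,0.011,0],
  ],
)

```text
time: 11.15
tool_pos: [0.5266, 0.2251, 0.0682]
ee_rot: [-2.939, 1.57, -3.134]
wrist_force: [3.4, -0.5, 2.4]
width: 0.0007
```

Request:
send_rows(
  increments=[
    [-1,0,0,0.0025,0],
    [-1,0,0,0.005,0],
    [-1,0,0,0.0075,0],
    [-1,0,0,0.01,0],
    [-1,0,0,0.012,0],
  ],
)

```text
time: 11.57
tool_pos: [0.5384, 0.2227, 0.0682]
ee_rot: [-2.983, 1.57, 3.105]
wrist_force: [2.2, 0.1, 2.1]
width: 0.0007
```

Request:
send_rows(
  increments=[
    [-1,0,0,0.002,0],
    [-1,0,0,0.004,0],
    [-1,0,0,0.006,0],
    [-1,0,0,0.0075,0],
    [-1,0,0,0.009,0],
  ],
)

```text
time: 11.98
tool_pos: [0.5471, 0.221, 0.0682]
ee_rot: [-2.947, 1.57, 3.141]
wrist_force: [2.2, 0.4, 1.8]
width: 0.0002
```

Request:
send_rows(
  increments=[
    [-1,0,0,0.001,0],
    [-1,0,0,0.002,0],
    [-1,0,0,0.003,0],
    [-1,0,0,0.005,0],
    [-1,0,0,0.009,0],
  ],
)

```text
time: 12.4
tool_pos: [0.555, 0.2193, 0.0678]
ee_rot: [-2.824, 1.568, -3.019]
wrist_force: [-0.3, -0.0, 0.2]
width: 0.0005
```

```bash
python3 - <<'E'
from h import *
from bench import robot
rel(robot)
snap(robot,'side','side13')
a=cv2.resize(load('side13')['image'][100:220,150:310,::-1],None,fx=4,fy=4,interpolation=cv2.INTER_CUBIC)
cv2.imwrite('pics/side13d.png',a)
E
python3 tr.py side0 side12 side13
```

```text
t12.40 tcp [555.  219.3  67.8] jaw 78.81 w 0.5 F [-0.3 -0.   0.2] toolx [-0.003 -0.    -1.   ] q6 [ 0.28  0.26  1.45  0.    1.44 -1.09]
side0 218.96 179.19 [526.7 200. ] travel 0.0 cross 0.0 [ 179   23   70  215 7765]
side12 208.08 182.06 [493.6 206.6] travel 33.75 cross 0.1 [  52   27  109  234 8489]
side13 218.95 179.06 [527.  200.5] travel -0.15 cross 0.54 [ 180   24   68  213 7786]
```

View pics/side13d.png

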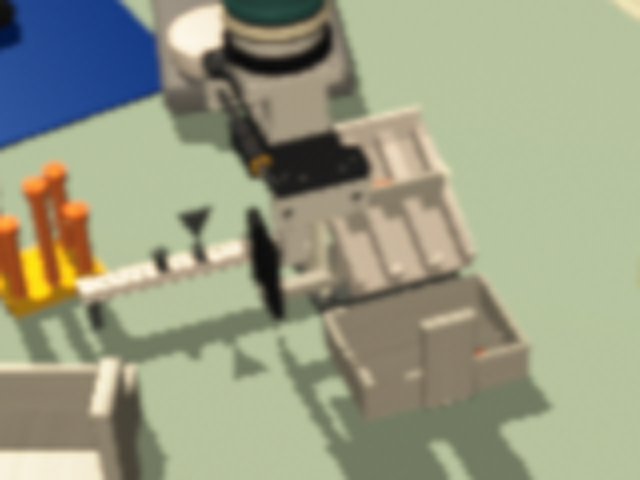

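The slide is home with no contact force left. I'll go up and return over the dish's grip plate.

Request:
send_rows(
  increments=[
    [-1,-0.02,0,0.002,0],
    [-1,-0.05,0,0.002,0],
    [-1,-0.08,0,0.002,0],
    [-1,-0.11,0,0.002,0],
    [-1,-0.13,0,0.002,0],
  ],
)

```text
time: 12.87
tool_pos: [0.5587, 0.2191, 0.2018]
ee_rot: [0.535, 1.568, 0.339]
wrist_force: [0.1, 1.4, 0.0]
width: 0.0005
```

Request:
send_rows(
  increments=[
    [-0.4,0,-0.025,0.016,0],
    [-0.4,0,-0.05,0.032,0],
    [-0.4,0,-0.08,0.052,0],
    [-0.4,0,-0.105,0.07,0],
    [-0.4,0,-0.113,0.077,0],
  ],
)

```text
time: 13.28
tool_pos: [0.6125, 0.0891, 0.198]
ee_rot: [-1.722, 1.569, -1.922]
wrist_force: [-0.6, 1.1, -0.2]
width: 0.0275
```

```bash
python3 - <<'E'
from h import *
from bench import robot
rel(robot,[611.2,93.3,44],78.8)
E
```

```text
t13.28 tcp [612.5  89.1 198. ] jaw 78.55 w 27.5 F [-0.6  1.1 -0.2] toolx [-0.001 -0.002 -1.   ] q6 [ 0.05  0.24  1.21 -0.    1.69 -1.32]
shift mm [154.    4.2  -2.1]
roll -0.004
```

Request:
send_rows(
  increments=[
    [-0.4,0.03,0,0,0],
    [-0.4,0.06,0,0,0],
    [-0.4,0.08,0,0,0],
    [-0.4,0.08,0,0,0],
  ],
)

```text
time: 13.62
tool_pos: [0.6078, 0.0932, 0.112]
ee_rot: [-2.94, 1.559, -3.136]
wrist_force: [-0.4, 0.2, -0.6]
width: 0.0282
```

```bash
python3 - <<'E'
from h import *
from bench import robot
rel(robot,[611.2,93.3,44],78.8)
snap(robot,'side','side14')
a=cv2.resize(load('side14')['image'][100:240,190:350,::-1],None,fx=4,fy=4,interpolation=cv2.INTER_CUBIC)
cv2.imwrite('pics/side14d.png',a)
E
```

```text
t13.62 tcp [607.8  93.2 112. ] jaw 78.78 w 28.2 F [-0.4  0.2 -0.6] toolx [-0.012 -0.    -1.   ] q6 [ 0.06  0.27  1.34  0.    1.54 -1.32]
shift mm [68.   0.9  4.2]
roll -0.0
```

View pics/side14d.png

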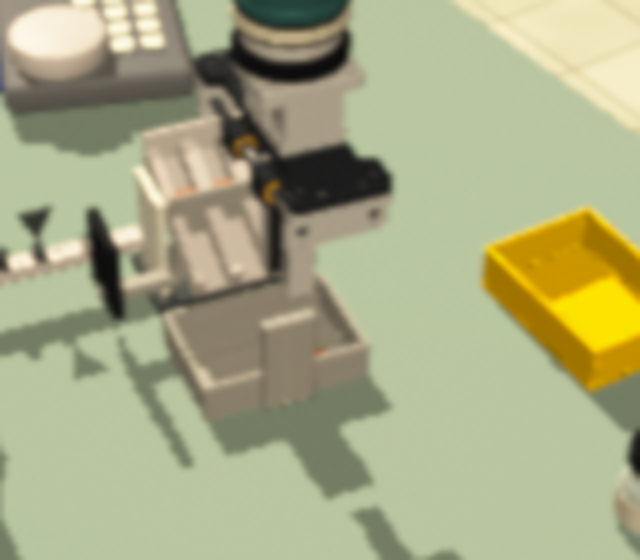

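Request:
send_rows(
  increments=[
    [-0.4,0.02,0,0,0],
    [-0.4,0.04,0,0,0],
    [-0.4,0.06,0,0,0],
    [-0.4,0.069,0,0,0],
    [-0.4,0.069,0,0,0],
  ],
)

```text
time: 14.08
tool_pos: [0.6107, 0.0934, 0.0484]
ee_rot: [-2.974, 1.568, 3.113]
wrist_force: [-0.1, -0.7, -0.3]
width: 0.0281
```

```bash
python3 - <<'E'
from h import *
from bench import robot
rel(robot,[611.2,93.3,44],78.8)
E
```

```text
t14.08 tcp [610.7  93.4  48.4] jaw 78.8 w 28.1 F [-0.1 -0.7 -0.3] toolx [-0.003  0.    -1.   ] q6 [ 0.06  0.32  1.42  0.    1.41 -1.32]
shift mm [ 4.4 -0.   0.5]
roll 0.0
```

Request:
send_rows(
  increments=[
    [-0.4,0.004,0,0,0],
    [-1,0.004,0,0,0],
    [-1,0.004,0,0,0],
    [-1,0.004,0,0,0],
    [-1,0.004,0,0,0],
  ],
)

```text
time: 14.5
tool_pos: [0.6125, 0.0928, 0.047]
ee_rot: [0.064, 1.568, -0.132]
wrist_force: [-0.2, -0.6, 3.3]
width: 0.01
```

Request:
send_rows(
  increments=[
    [-1,0,0,0,0],
    [-1,0,0,0,0],
    [-1,-0.003,0,0,0],
    [-1,-0.006,0,0,0],
    [-1,-0.009,0,0,0],
  ],
)

```text
time: 14.92
tool_pos: [0.6107, 0.0932, 0.0534]
ee_rot: [-3.028, 1.568, 3.06]
wrist_force: [0.5, -0.5, -1.9]
width: 0.01
```

```bash
python3 - <<'E'
from h import *
from bench import robot
rel(robot)
snap(robot,'side','side15')
a=cv2.resize(load('side15')['image'][100:240,190:350,::-1],None,fx=4,fy=4,interpolation=cv2.INTER_CUBIC)
cv2.imwrite('pics/side15d.png',a)
E
```

```text
t14.92 tcp [610.7  93.2  53.4] jaw 78.79 w 10.0 F [ 0.5 -0.5 -1.9] toolx [-0.003  0.    -1.   ] q6 [ 0.06  0.31  1.41  0.    1.42 -1.32]
```

View pics/side15d.png

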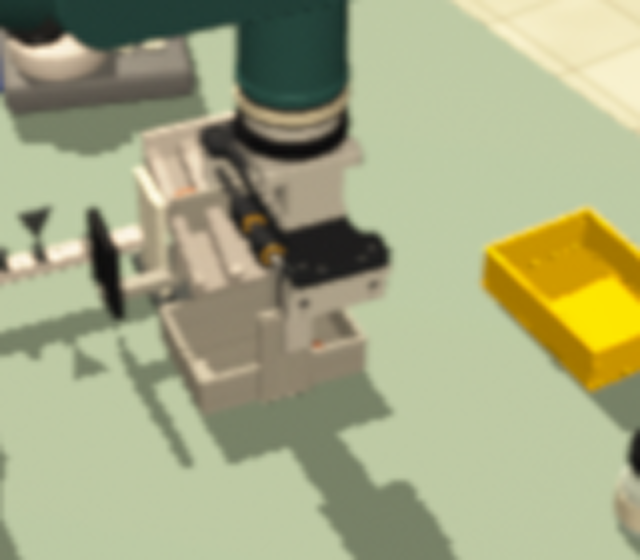

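```bash
python3 - <<'E'
from h import *
t=load('top0');s=load('side0')
print('jar',ray(t,513/1.5625,179/1.5625,.07),ray(s,555/1.5625,333/1.5625,.07))
print('bigdish pts',[ray(t,u/1.5625,v/1.5625,.05).round(3) for u,v in((575,362),(502,383),(609,468),(538,488))],ray(t,605/1.5625,418/1.5625,.11))
print('stage side',[ray(s,u/1.5625,v/1.5625,.02).round(4) for u,v in((556,425),(641,498),(562,566),(477,486))])
c=np.mean([ray(s,u/1.5625,v/1.5625,.02) for u,v in((556,425),(641,498),(562,566),(477,486))],0);print(c, ray(s,559/1.5625,491/1.5625,.02))
E
```

```text
jar [ 0.74881095 -0.1367379   0.07      ] [ 0.74145065 -0.14692388  0.07      ]
bigdish pts [array([ 0.448, -0.232,  0.05 ]), array([ 0.416, -0.111,  0.05 ]), array([ 0.277, -0.279,  0.05 ]), array([ 0.248, -0.164,  0.05 ])] [ 0.36476094 -0.25525485  0.11      ]
stage side [array([ 0.6459, -0.2651,  0.02  ]), array([ 0.6599, -0.4258,  0.02  ]), array([ 0.497 , -0.4397,  0.02  ]), array([ 0.4765, -0.2838,  0.02  ])]
[ 0.56980901 -0.35360739  0.02      ] [ 0.57015448 -0.35429284  0.02      ]
```

Request:
send_rows(
  increments=[
    [-1,0,-0.008,0,0],
    [-1,0,-0.022,0,0],
    [-1,0,-0.04,0,0],
    [-1,0,-0.06,0,0],
    [-1,0,-0.08,0,0],
  ],
)

```text
time: 15.38
tool_pos: [0.5951, 0.0127, 0.054]
ee_rot: [-2.456, 1.57, -2.651]
wrist_force: [0.3, 0.5, -3.0]
width: 0.0099
```

Request:
send_rows(
  increments=[
    [-1,-0.005,-0.018,0,0],
    [-1,-0.015,-0.032,0,0],
    [-1,-0.027,-0.042,0,0],
    [-1,-0.037,-0.05,0,0],
    [-1,-0.042,-0.056,0,0],
  ],
)

```text
time: 15.8
tool_pos: [0.5863, -0.0415, 0.0995]
ee_rot: [0.067, 1.566, -0.129]
wrist_force: [0.1, -0.0, -2.2]
width: 0.0096
```

```bash
python3 - <<'E'
from h import *
from bench import robot
rel(robot,[577.3,-396.8,90],95.4)
snap(robot,'side','side16')
cv2.imwrite('pics/side16d.png',cv2.resize(load('side16')['image'][60:384,130:512,::-1],None,fx=2,fy=1.85))
snap(robot,'top','top16')
E
```

```text
t15.80 tcp [586.3 -41.5  99.5] jaw 78.74 w 9.6 F [ 0.1 -0.  -2.2] toolx [ 0.004 -0.001 -1.   ] q6 [-0.17  0.21  1.44  0.    1.48 -1.54]
shift mm [   9.7 -350.2   60.4]
roll -0.291
```

View pics/side16d.png

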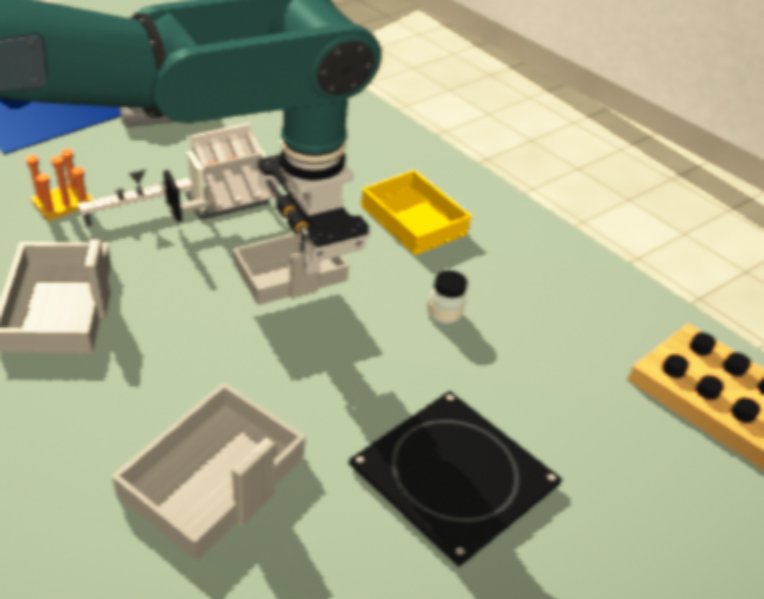

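The dish hangs level, clear of the jar. Next I carry it to the stage.

Request:
send_rows(
  increments=[
    [-1,0,-0.012,0.002,-0.01],
    [-1,0,-0.032,0.006,-0.03],
    [-1,0,-0.057,0.01,-0.05],
    [-1,0,-0.083,0.014,-0.07],
    [-1,0,-0.11,0.019,-0.09],
  ],
)

```text
time: 16.32
tool_pos: [0.5823, -0.1514, 0.0959]
ee_rot: [2.208, 1.57, 2.105]
wrist_force: [0.9, 0.1, -3.3]
width: 0.01
```

```bash
python3 - <<'E'
from h import *
from bench import robot
rel(robot,[577.3,-396.8,90],95.4)
E
```

```text
t16.32 tcp [ 582.3 -151.4   95.9] jaw 84.13 w 10.0 F [ 0.9  0.1 -3.3] toolx [-0.001  0.001 -1.   ] q6 [-0.35  0.25  1.41  0.    1.49 -1.82]
shift mm [   5.7 -244.6   20.1]
roll -0.197
```

Request:
send_rows(
  increments=[
    [-1,0,-0.027,0.002,-0.02],
    [-1,0,-0.054,0.004,-0.045],
    [-1,0,-0.081,0.007,-0.07],
    [-1,0,-0.107,0.009,-0.09],
    [-1,0,-0.13,0.011,-0.11],
  ],
)

```text
time: 16.73
tool_pos: [0.5797, -0.283, 0.0958]
ee_rot: [2.236, 1.57, 2.242]
wrist_force: [0.5, 0.2, -2.1]
width: 0.01
```

Request:
send_rows(
  increments=[
    [-1,0,-0.022,0,-0.02],
    [-1,0,-0.042,0,-0.04],
    [-1,0,-0.06,0,-0.06],
    [-1,0,-0.075,0,-0.08],
    [-1,0,-0.085,0,-0.087],
  ],
)

```text
time: 17.15
tool_pos: [0.5801, -0.3681, 0.0955]
ee_rot: [2.25, 1.57, 2.342]
wrist_force: [-0.0, 0.7, -1.3]
width: 0.01
```

```bash
python3 - <<'E'
from h import *
from bench import robot
rel(robot,[577.3,-396.8,90],95.4)
E
```

```text
t17.15 tcp [ 580.1 -368.1   95.5] jaw 95.26 w 10.0 F [-0.   0.7 -1.3] toolx [-0.001  0.001 -1.   ] q6 [-0.65  0.43  1.17  0.    1.54 -2.31]
shift mm [  5.5 -28.3  -5.5]
roll -0.002
```

Request:
send_rows(
  increments=[
    [-1,0,-0.01,-0.002,0],
    [-1,0,-0.02,-0.004,0],
    [-1,0,-0.026,-0.0055,0],
    [-1,0,-0.028,-0.0055,0],
    [-1,0,-0.028,-0.0055,0],
  ],
)

```text
time: 17.57
tool_pos: [0.577, -0.3959, 0.0964]
ee_rot: [1.333, 1.57, 1.424]
wrist_force: [-0.1, 0.1, -2.1]
width: 0.01
```

```bash
python3 - <<'E'
from h import *
from bench import robot
rel(robot,[577.3,-396.8,70],95.4)
for n in ('side','top'): snap(robot,n,n+'17')
cv2.imwrite('pics/side17d.png',cv2.resize(load('side17')['image'][220:384,260:450,::-1],None,fx=3.6,fy=3.6))
cv2.imwrite('pics/top17d.png',cv2.resize(load('top17')['image'][120:250,330:480,::-1],None,fx=4,fy=4))
E
```

```text
t17.57 tcp [ 577.  -395.9   96.4] jaw 95.2 w 10.0 F [-0.1  0.1 -2.1] toolx [ 0.  0. -1.] q6 [-0.68  0.46  1.13  0.    1.56 -2.34]
shift mm [26.4 -1.   0.2]
roll -0.003
```

View pics/side17d.png

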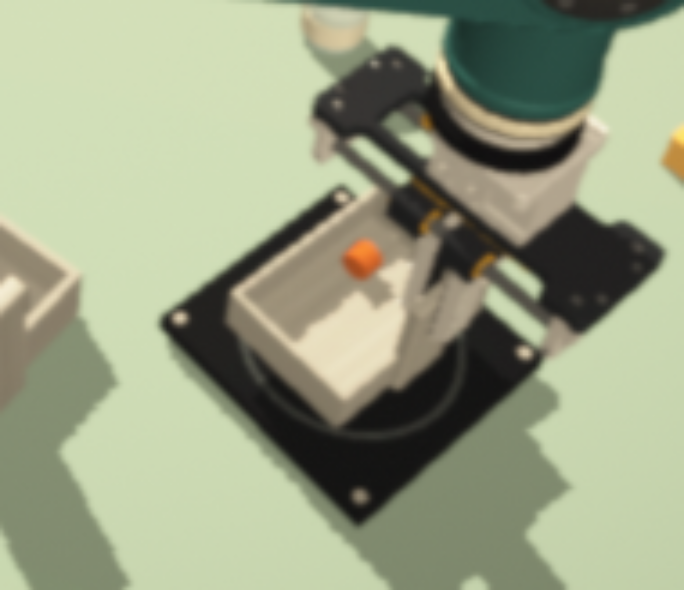

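View pics/top17d.png

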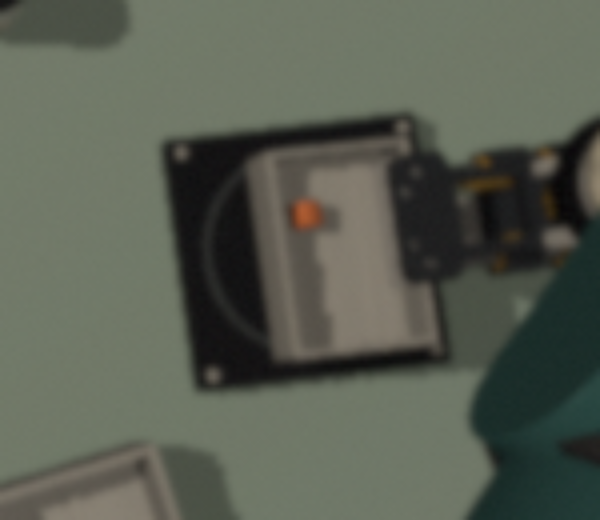

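```bash
python3 - <<'E'
from h import *
t=load('top17')
T=lambda u,v,z:ray(t,330+(u+.5)/4-.5,120+(v+.5)/4-.5,z)[:2]*1000
a,b,c,d=[T(u,v,.084) for u,v in((247,157),(402,138),(441,357),(273,362))]
print(a,b,c,d,'dish',np.mean([a,b,c,d],0), 'from left edge',(a+d)/2+45*np.array([.094,-.9956]))
print('stage',np.mean([T(u,v,.02) for u,v in((164,145),(411,116),(447,357),(198,388))],0))
E
```

```text
[ 628.8955372  -287.55606381] [ 639.02766696 -385.17319858] [ 501.74021599 -401.61820201] [ 500.6743867  -297.49202076] dish [ 567.58445171 -342.95987129] from left edge [ 569.01496195 -337.32604228]
stage [ 575.31091899 -347.50311228]
```

Request:
send_rows(
  increments=[
    [-1,0.005,0,0,0],
    [-1,0.012,0,0,0],
    [-1,0.019,0,0,0],
    [-1,0.025,0,0,0],
    [-1,0.027,0,0,0],
  ],
)

```text
time: 18.08
tool_pos: [0.5761, -0.3949, 0.0672]
ee_rot: [2.396, 1.567, 2.488]
wrist_force: [-2.2, 0.7, 3.6]
width: 0.0097
```

```bash
python3 - <<'E'
from h import *
from bench import robot
rel(robot,[577.3,-396.8,70],95.4)
for n in ('side','top'): snap(robot,n,n+'18')
cv2.imwrite('pics/side18d.png',cv2.resize(load('side18')['image'][240:384,280:440,::-1],None,fx=5,fy=4.16,interpolation=cv2.INTER_CUBIC))
cv2.imwrite('pics/top18d.png',cv2.resize(load('top18')['image'][140:230,360:450,::-1],None,fx=6.5,fy=6.5,interpolation=cv2.INTER_CUBIC))
E
```

```text
t18.08 tcp [ 576.1 -394.9   67.2] jaw 95.24 w 9.7 F [-2.2  0.7  3.6] toolx [-0.003  0.002 -1.   ] q6 [-0.68  0.48  1.16 -0.    1.51 -2.34]
shift mm [-2.8 -2.   1. ]
roll -0.003
```

View pics/side18d.png

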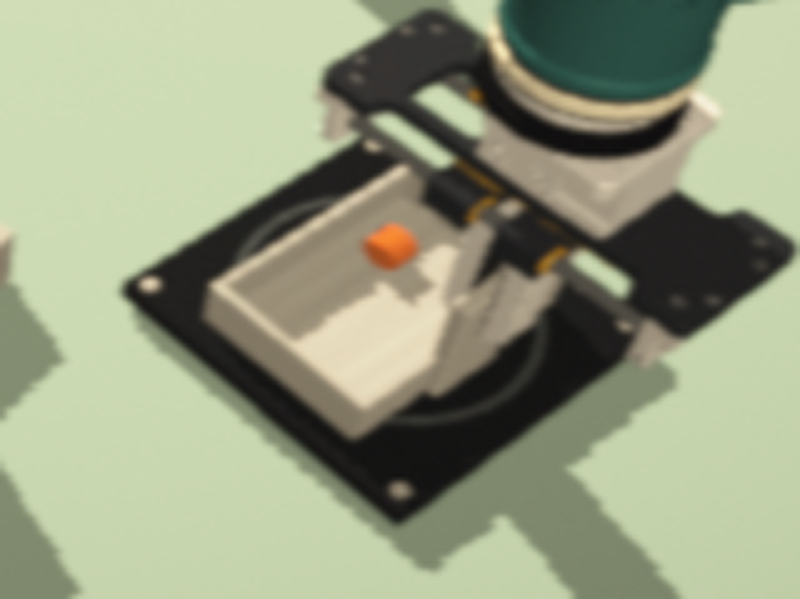

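View pics/top18d.png

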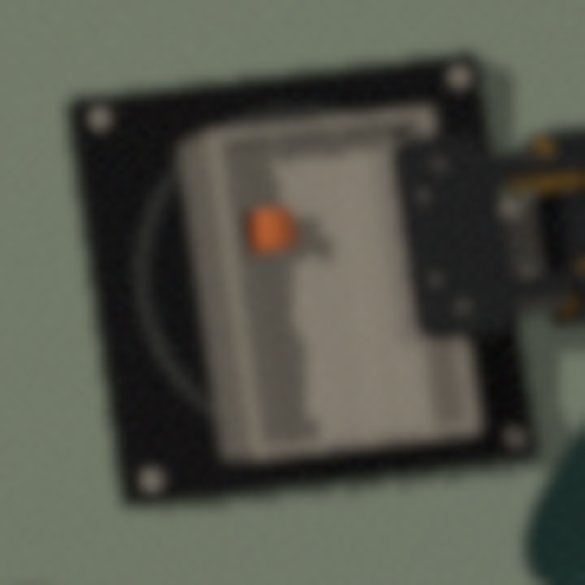

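```bash
python3 - <<'E'
from h import *
t=load('top18');s=load('side18')
T=lambda u,v,z:ray(t,360+(u+.5)/6.5-.5,140+(v+.5)/6.5-.5,z)[:2]*1000
S=lambda u,v,z:ray(s,280+(u+.5)/5-.5,240+(v+.5)/4.16-.5,z)[:2]*1000
a,b,c,d=[T(u,v,.053) for u,v in((205,134),(437,106),(484,438),(245,462))]
L1,L2=T(181,150,.021),T(222,462,.021)
print('sizes',np.hypot(*(a-b)),np.hypot(*(c-d)),np.hypot(*(a-d)),np.hypot(*(b-c)))
dn=np.array([.09,-.996])
print('top dish',np.mean([a,b,c,d],0),'bot edge',(L1+L2)/2+45*dn)
print('top stage',np.mean([T(u,v,.02) for u,v in((70,100),(478,52),(535,458),(125,505))],0))
a,b=S(210,287,.053),S(406,165,.053);e=S(355,418,.053);e0=S(352,441,.021);
g=S(205,320,.021)
print('side edge',np.hypot(*(a-b)),np.hypot(*(a-e)),np.hypot(*(g-e0)))
ax=(b-a)/np.hypot(*(b-a));ay=(a-e)/np.hypot(*(a-e));print(ax,ay)
print('side dish',a+65*ax-45*ay, (a+e)/2+65*ax)
st=[S(u,v,.02) for u,v in((124,289),(400,522),(372,132))];print('side stage corners',st,'centre',(st[1]+st[2])/2)
E
```

```text
sizes 93.43549942992702 94.95370501126295 130.86277532117572 132.85526738960087
top dish [ 569.39560784 -350.15039147] bot edge [ 568.76586184 -350.58773262]
top stage [ 575.43775215 -347.94422013]
side edge 125.34457065268116 90.13863638806157 88.16638550581477
[0.99612932 0.08789979] [-0.03312909  0.99945108]
side dish [ 561.91465744 -352.56336239] [ 561.91695389 -352.63264254]
side stage corners [array([ 477.92729627, -278.76600493]), array([ 492.68691488, -444.13394985]), array([ 643.43772438, -261.16125526])] centre [ 568.06231963 -352.64760256]
```

Both views put the dish about 6 mm short in x and good in y. I lift slightly, shift it and set it down.

Request:
send_rows(
  increments=[
    [-1,-0.004,0,0,0],
    [-1,-0.008,0,0.002,0],
    [-1,-0.008,0.0005,0.004,0],
    [-1,-0.008,0.001,0.006,0],
    [-1,-0.006,0.001,0.006,0],
  ],
)

```text
time: 18.6
tool_pos: [0.5839, -0.3943, 0.0765]
ee_rot: [-0.575, 1.569, -0.484]
wrist_force: [-0.1, -0.1, -2.2]
width: 0.0096
```

Request:
send_rows(
  increments=[
    [-1,0.002,0,0,0],
    [-1,0.004,0,0,0],
    [-1,0.006,0,0,0],
    [-1,0.007,0,0,0],
    [-1,0.007,0,0,0],
  ],
)

```text
time: 19.02
tool_pos: [0.5825, -0.394, 0.0676]
ee_rot: [2.326, 1.569, 2.417]
wrist_force: [-0.0, 0.4, -2.1]
width: 0.01
```

```bash
python3 - <<'E'
from h import *
from bench import robot
rel(robot)
for n in ('side','top'): snap(robot,n,n+'19')
cv2.imwrite('pics/side19d.png',cv2.resize(load('side19')['image'][240:384,280:440,::-1],None,fx=5,fy=4.16,interpolation=cv2.INTER_CUBIC))
cv2.imwrite('pics/top19d.png',cv2.resize(load('top19')['image'][140:230,360:450,::-1],None,fx=6.5,fy=6.5,interpolation=cv2.INTER_CUBIC))
E
```

```text
t19.02 tcp [ 582.5 -394.    67.6] jaw 95.22 w 10.0 F [-0.   0.4 -2.1] toolx [-0.001  0.001 -1.   ] q6 [-0.68  0.48  1.15  0.    1.51 -2.34]
```

View pics/side19d.png

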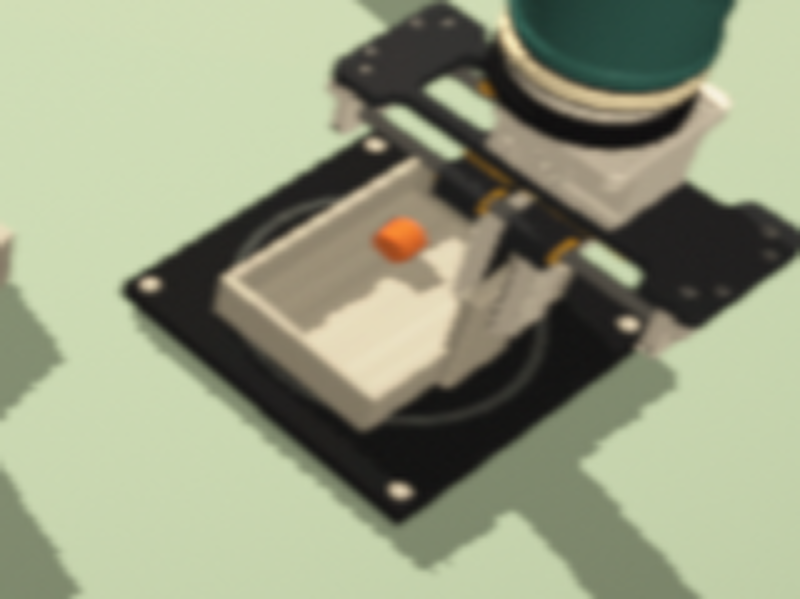

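View pics/top19d.png

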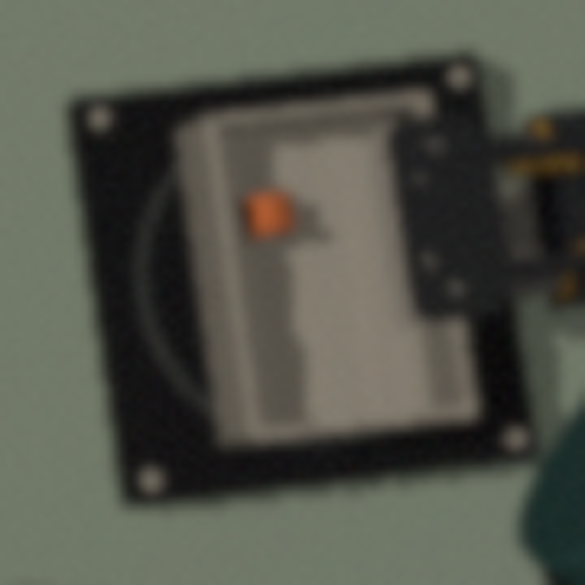

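Margins now match a centred dish: 41 mm to the left edge against 40 ideal, and 20 mm at the near end against 20. It still hangs a hair high, so I lower until it touches and then let go.

Request:
send_rows(
  increments=[
    [-1,0.001,0,0,0],
    [-1,0.002,0,0,0],
    [-1,0.003,0,0,0],
    [-1,0.003,0,0,0],
  ],
)

```text
time: 19.45
tool_pos: [0.5831, -0.3945, 0.0671]
ee_rot: [-0.721, 1.569, -0.63]
wrist_force: [-3.1, 1.2, 3.2]
width: 0.0097
```

Contact: the wrist force is +3 N upward. Opening, then straight up.

Request:
send_rows(
  increments=[
    [-0.6,0,0,0,0],
    [-0.5,0,0,0,0],
    [-0.4,0,0,0,0],
    [-0.4,0,0,0,0],
    [-0.4,0,0,0,0],
  ],
)

```text
time: 19.87
tool_pos: [0.5829, -0.3941, 0.0651]
ee_rot: [2.057, 1.57, 2.149]
wrist_force: [-0.5, -0.8, -0.6]
width: 0.0283
```

Request:
send_rows(
  increments=[
    [-0.4,-0.015,0,0,0],
    [-0.4,-0.04,0,0,0],
    [-0.4,-0.07,0,0,0],
    [-0.4,-0.1,0,0,0],
    [-0.4,-0.13,0,0,0],
  ],
)

```text
time: 20.28
tool_pos: [0.5827, -0.394, 0.1964]
ee_rot: [2.182, 1.57, 2.273]
wrist_force: [0.1, -0.8, 0.7]
width: 0.0282
```

Request:
send_rows(
  increments=[
    [-0.4,0,0,-0.03,0],
    [-0.4,0,0,-0.06,0],
    [-0.4,0,0,-0.1,0],
    [-0.4,0,0,-0.14,0],
    [-0.4,0,0,-0.17,0],
  ],
)

```text
time: 20.7
tool_pos: [0.4111, -0.4097, 0.1955]
ee_rot: [-2.867, 1.57, -2.777]
wrist_force: [-0.6, 0.0, -0.0]
width: 0.0281
```

```bash
python3 - <<'E'
from h import *
from bench import robot
rel(robot)
for n in ('side','top'): snap(robot,n,n+'20'); cv2.imwrite('pics/%s20b.png'%n,cv2.resize(load(n+'20')['image'][:,:,::-1],(800,600),interpolation=cv2.INTER_CUBIC))
cv2.imwrite('pics/top20d.png',cv2.resize(load('top20')['image'][140:230,360:450,::-1],None,fx=6.5,fy=6.5,interpolation=cv2.INTER_CUBIC))
E
python3 tr.py side0 side20
```

```text
t20.70 tcp [ 411.1 -409.7  195.5] jaw 95.19 w 28.1 F [-0.6  0.  -0. ] toolx [-0.001 -0.    -1.   ] q6 [-0.88  0.16  1.31 -0.    1.67 -2.54]
side0 218.96 179.19 [526.7 200. ] travel 0.0 cross 0.0 [ 179   23   70  215 7765]
side20 198.43 168.56 [498.4 277.4] travel 42.5 cross 70.55 [  65    0  106  153 9873]
```

View pics/side20b.png

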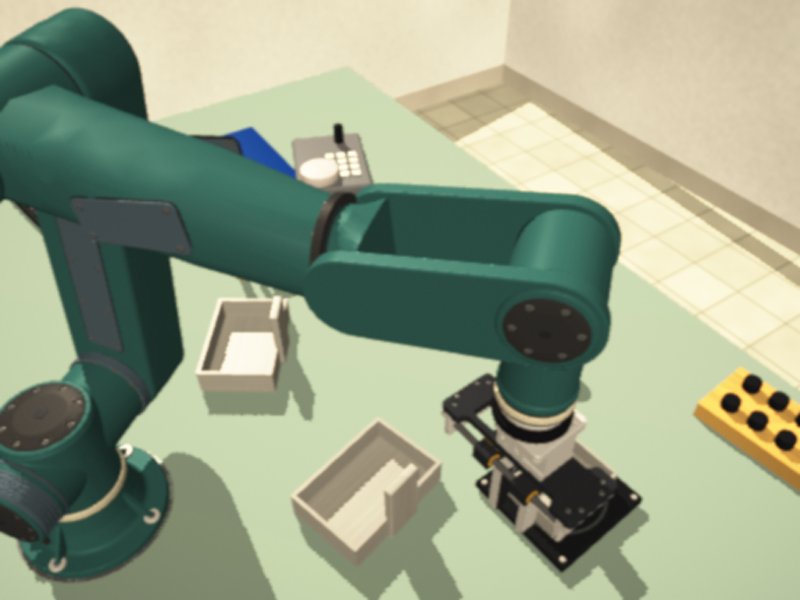

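View pics/top20d.png

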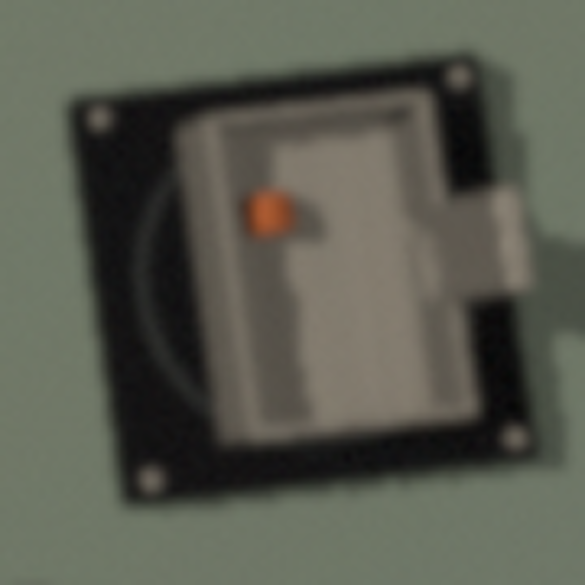

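View pics/top20b.png

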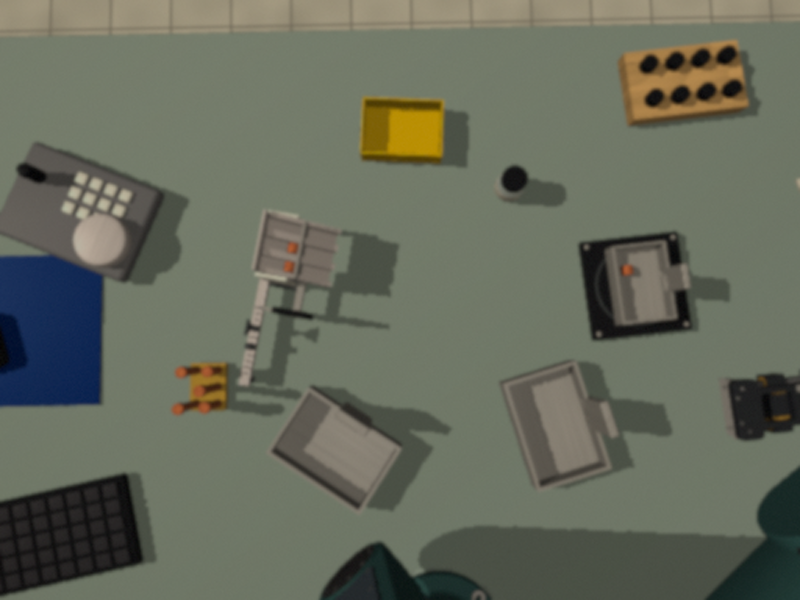

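```bash
python3 - <<'E'
from h import *
from bench import robot
t=load('top20')
T=lambda u,v,z:ray(t,360+(u+.5)/6.5-.5,140+(v+.5)/6.5-.5,z)[:2]*1000
L=(T(178,131,.02)+T(221,447,.02))/2+45*np.array([.09,-.996])
r=np.mean([T(u,v,.052) for u,v in((205,118),(435,90),(481,420),(245,445))],0)
print(L,r,np.mean([T(u,v,.02) for u,v in((70,100),(478,52),(535,458),(125,505))],0))
o=robot.get_obs();print(o['time'],o['wrist_force'],abs(o['qvel']).max())
E
```

```text
[ 575.85958468 -350.47445463] [ 576.15796037 -350.43948756] [ 575.43775215 -347.94422013]
20.8 [ 0.87959314 -0.26056319  0.89910148] 0.0573025967685939
```

Request:
send_rows(
  increments=[
    [-0.4,0,0,0,0],
    [-0.4,0,0,0,0],
    [-0.4,0,0,0,0],
  ],
)

```text
time: 21.05
tool_pos: [0.4148, -0.4095, 0.1953]
ee_rot: [0.368, 1.57, 0.461]
wrist_force: [0.1, 0.0, -0.1]
width: 0.0278
```

The dish is within about 3 mm of the stage's middle. Handing in.

```bash
python3 -c "
from bench import robot
print(robot.close_job())"
```

```text
the job is handed in; nothing more can be done
None
```

The job is done and handed in at about 21 s of the 72 s allowed; no verdict was reported.

- **Dish under the lanes:** I stood the 130 × 90 mm dish about 20 mm beyond the lip, within 2 mm sideways.
- **Slide:** I drew it to 33.75 mm of travel and held it there for about 1.5 s. The flag measured 33–35 mm from the pointer's home position, so I took it as 34 mm. Only slug1 rolled into the dish. I then eased the slide home over about 1.7 s, and it measured 0 ± 0.2 mm afterwards with no force left on the fingers.
- **Dish on the stage:** I set it level on the plate and let go.

**Last checks:**
- The dish is about 1 mm off in x and 2.5 mm off in y from the plate's middle.
- Slug1 is in the dish, and slugs 2 and 3 are still in their lanes.
- By eye, the jar and tube stand are where they were.
- The robot is touching nothing.

**Checks that failed or disagreed:**
- The side and top views differed by about 5 mm in absolute position, so I used averages or differences within one view.
- The dish first came down about 6 mm short in x on the stage. I lifted it and corrected that before letting go.
- The arm hid the pointer and clip while the slide was held, so the match to the flag rests on measured slide travel, not a direct sighting.
- In the last side picture the arm hid the slide. That reading (42 mm) was invalid, and "home" rests on the earlier side measurement and the final top picture.

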